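# Tighten the wax hold-down with the ratchet wrench

### The job

The green wax ring blank is still loose under its hold-down clamp. Take the ratchet wrench from its wooden rest, push its socket fully home over the clamp's square-headed screw, and swing the handle back and forth to run the screw down clockwise (the wrench slips freely on the return) until it bites and you feel it go firmly tight; stop there, because wrenching on after that crushes the wax. Then lift the wrench off and lay it back on its rest the way it lay, leaving the other things on the bench alone.

Things in the scene. Friction and masses are not known exactly. Their poses are not given: they have to be found in the camera images.
- wrench: Loose ratchet wrench, about 0.31 kg, socket pointing down, z up. Origin on the socket's axis at its lower rim. Socket: outer radius 19.5 mm, 17 mm high, square bore 23.6 mm wide, 15.5 mm deep, mouth flared 1 mm. Above it the round steel head, radius 29 mm, 17 to 33 mm over the rim. The handle runs along -x to x = -165 mm, its axis 25 mm over the rim.
- wrench_grip (a point): Middle of the wrench's blue grip, 110 mm from the socket's axis, 25 mm over the socket's rim; axes as wrench (handle along x). The grip is 14 mm wide (y), 16 mm high (z) and 95 mm long, from 70 to 165 mm from the socket's axis. The wrench's centre of mass is about 58 mm from that axis.
- clamp: Hold-down clamp, fixed; place and yaw vary. Origin on the bench under the screw's axis. Grey base plate 150 x 84 x 14 mm (x = -55 to 95 mm); towards +x a 40 mm green wax block with a cork pad, top 52 mm over the bench; steel strap 30 mm wide, from x = -45 to 78 mm, 52 to 62 mm high. The brass square-headed screw stands upright at the origin.
- screw_seat (a point): Centre of the flange (41 mm across) under the screw's brass square head, 69 mm over the bench, on the upright screw axis. The head stands on it: 22 mm square, 14 mm high, top edge chamfered 2 mm. With the wrench fully home the socket's rim rests on the flange. The screw stays at this height. The point turns with it; its x axis points to the middle of a side of the square.
- strap_toe (a point): Underside of the strap's toe, lying on the cork pad, 52 mm over the bench. It does not move while the screw runs down; pulled tight it sinks into the cork by 1 mm per rad (0.15 to 0.4 mm when firmly tight), and springs back when the wrench is let go.
- rest: Wooden rest, fixed, left or right; place and yaw vary. Origin on the bench. Two blocks, 50 mm wide (y), 16 mm thick (x), at x = -40 and 70 mm, tops 36 mm over the bench, on a board 8 mm thick. The wrench lies across both, handle along x, head towards +x, the middle of its grip over the origin, the grip's axis 44 mm over the bench.
- tray: Bystander, fixed: black tray 190 x 110 x 28 mm on the side away from the rest. Origin under its centre.
- mandrel: Bystander: loose upright steel ring mandrel, 52 mm across the foot, 130 mm high. Origin under its foot.
- file: Bystander: loose file with a blue handle, 280 mm long along x, 22 mm high. Origin at the middle of its length.
- wax_ring: Bystander: loose green wax ring, 28 mm across, 9 mm high. Origin under its centre.
- silver_ring: Bystander: loose silver ring, 25 mm across, 8 mm high. Origin under its centre.
- flux_jar: Bystander: loose amber jar, 44 mm across, 55 mm high. Origin under its centre.
- wrench_head (a point): Top of the wrench's head, on the socket's axis, 33 mm over the rim. Swinging the handle clockwise seen from above drives the socket; counter-clockwise it slips over 20 teeth (18 degrees each) with under 0.15 N m. If the socket does not drop over the square, press down with 3 to 8 N and swing slowly clockwise until it does. It fits up to about 4 degrees off.
- screw_top (a point): Centre of the screw head's top, 83 mm over the bench. Clockwise tightens. Running down, the screw drags with up to 0.25 N m; once it bites, it gives only above 0.4 N m, then by 1 rad per 1.6 N m. Firmly tight is 0.65 to 1 N m on the screw (6 to 9 N square to the handle at mid-grip, if the hand adds no twist). At 1.2 N m, 0.5 rad past the bite, the wax is crushed.
- socket_mark (a point): White bar on the dial in the wrench's head, 12 mm from the socket's axis; dial and socket turn together in the head and start at any angle. The bar (x axis of this point) points to the middle of a side of the socket's square bore.
- screw (a joint): How far the brass screw is run down (rad): grows as it turns clockwise from above, -2.1 to -1.2 at the start, 0 where it bites on the strap; it stays at 0 while it is pulled tight beyond that, so it does not show how tight it is.

How it is judged:
By the outcome, as a careful person would: the job done as asked, in the order asked, and still so for the second after the job is handed in, with the robot touching nothing.
It also fails if it takes over 67 s, if anything falls off the work surface, if the arm or the gripper's body presses on something with over 40 N, if the wrist force passes 120 N, or if a joint passes its speed limit or range.

### The arm

A 6-joint arm with a two-finger parallel gripper is mounted at the origin on the work surface. World frame = base frame: x ahead of the robot, y to its left, z up, the work surface at z = 0. Lengths are in m, angles in degrees, forces in N, time in s.
With the tool pointing down it reaches from about 0.375 to 0.9 m from the base axis. Payload 3.1 kg.
Tool frame: the origin (TCP) lies midway between the tips of the shut fingers; the grasp point (between the pads) lies bot.hold_point_z behind it (bot.hold_point_z is the distance from the TCP to the grasp point, in m); z points along the fingers, y is the direction in which the jaws open and shut (so a half turn about z gives the same grasp; the last joint's range is limited). The gripper opens to 87 mm and grips with 3 to 60 N. Pads are 19 mm wide; open, the fingers measure 117 mm over their backs; the gripper's body (75 mm by 190 mm) begins 51 mm behind the grasp point.
Start: joints at [-75.716, 30.224, 82.088, -0, 67.689, -10.227], TCP at [0.259, -0.569, 0.223] pointing down, gripper open.
Joint ranges: [-176.69, 176.69], [-43.24, 126.21], [12.49, 139.97], [-82, 262], [0, 151.66], [-163.58, 163.58]. Speed limits (degrees/s): [159.86, 159.86, 180, 180, 180, 180].

### API

Orientations are given as a 3x3 rotation matrix whose columns are the frame's x, y, z axes.
In Python, from rig import bot, vision, hand_in gives the robot as it stands. The module is installed in compiled form; this text tells all that it offers.
- The arm moves only by the shell command python3 -m handwheel 'ROWS'. ROWS is JSON, a list of rows, each an object of numbers: "hand": the gripper's target within -1 to 1 (fully open at 1, half-way at 0, shut at -1); "dx", "dy", "dz": the shift along the world's x, y, z in cm; "wx", "wy", "wz": the turn, a rotation vector about the world's x, y, z in rad. In form: [{"hand": .., "dx": .., "dy": .., "dz": .., "wx": .., "wy": .., "wz": ..}, ...]. A call has 1 to 10 rows; each row shifts and turns the commanded pose from where the row before left it; what a row does not reach is not made up. A row lasts 1/10 s, in which the tool goes at most 50 mm and 8.59 degrees, less where a joint would pass 70% of its speed; a pose out of reach is approached as far as the arm can. A call with a gripper value outside its range is refused whole. The fingers move at their own pace and stop on an object; the grip force is fixed at half the most. Time passes only in rows, so rows that do not move let the fingers close. It gives the time, the measured TCP pose, the force and the opening at its end, in the units of the state.
- bot.read_state(): the state, without advancing time (a new reading comes with each control period).
- vision.capture(name): name is "scene" or "side" or "wrist"; returns (picture, depth): 384x512x3 uint8, red, green, blue; 384x512 float32, m along the optical axis (not along the pixel's ray), 0 where there is no reading.
- vision.get_calibration(name): a dict with "fx", "fy", "cx", "cy" (pixels), "rvec" (rotation vector, rad) and "tvec" (3), from world to camera coordinates, as OpenCV has them. Camera axes: x right, y down, z forward; pixel columns grow to the right and rows downward; lengths in m; the calibration is good to about 2 mm. A picture is of the moment at which its call begins: read the wrist's pose just before it. get_calibration takes no time and is no camera call; for the wrist camera it gives the pose at the moment of the call.
- hand_in(): hands the job in, once; it reports no verdict.
The state is a dict: "time_s": time; "joint_positions": joint angles; "qvel": joint speeds; "tau": joint torques, N m; "position": TCP position; "tcp_rot": TCP orientation; "force": force on the tool from outside, world axes, zero at the start; "moment": the same for the moment, N m; "opening": opening from 0.0 (shut) to 1.0 (fully open).
Only numpy, scipy, OpenCV 4.12 (cv2) and the standard library are available. Lean on these libraries where they do the work, as an engineer would, in place of code of your own. Each camera call takes 0.05 s, during which the arm holds its last target.

## Working session

There is one attempt and no reset: what is moved stays moved. The work goes in short steps, Python scripts to look and compute and a shell command to move; the robot and the scene stay as the last step left them, time stands still between calls to the robot, and variables do not carry over. Pictures are saved under pics/ and viewed, and the job is handed in when it is done.

```bash
mkdir -p pics; ls; cat > h.py <<'E'
import numpy as np, cv2
from rig import bot, vision
def cal(n):
    c=vision.get_calibration(n); K=np.array([[c['fx'],0,c['cx']],[0,c['fy'],c['cy']],[0,0,1.]])
    R=cv2.Rodrigues(np.array(c['rvec'],float))[0]; t=np.array(c['tvec'],float).ravel(); return K,R,t
def ray(n,u,v,z,C=None):
    K,R,t=C or cal(n); d=R.T@np.linalg.inv(K)@np.array([u,v,1.]); o=-R.T@t
    return o+d*(z-o[2])/d[2]
def pts(depth,C):
    K,R,t=C; v,u=np.mgrid[:depth.shape[0],:depth.shape[1]]
    p=np.stack([(u-K[0,2])/K[0,0]*depth,(v-K[1,2])/K[1,1]*depth,depth],-1)
    return (p-t)@R
def proj(p,C):
    K,R,t=C; q=K@(R@np.asarray(p,float)+t); return q[:2]/q[2]
def save(n,im): cv2.imwrite('pics/'+n+'.png',cv2.cvtColor(im,cv2.COLOR_RGB2BGR))
E
python3 - <<'E'
from h import *
s=bot.read_state(); print({k:np.round(v,3).tolist() for k,v in s.items()}, bot.hold_point_z)
for n in ['scene','side','wrist']:
    C=cal(n); im,d=vision.capture(n); save(n+'0',im); np.savez('/tmp/'+n+'0.npz',im=im,d=d)
    print(n,C[0][0,0],-C[1].T@C[2],C[1][2])
E
```

```text
pics
{'time_s': 0.0, 'joint_positions': [-75.716, 30.279, 82.156, 0.002, 67.688, -10.23], 'qvel': [-0.029, -0.008, -0.001, -0.026, -0.022, -0.027], 'tau': [0.0, -44.004, -17.659, 0.063, 0.058, -0.0], 'position': [0.259, -0.568, 0.222], 'tcp_rot': [[0.91, 0.415, -0.001], [0.415, -0.91, 0.002], [0.0, -0.002, -1.0]], 'force': [0.175, 0.87, -0.563], 'moment': [-0.024, -0.024, -0.012], 'opening': 1.002} 0.0187
scene 431.6353395179018 [ 1.22602451 -0.42065247  0.82034917] [-0.57029255  0.43102136 -0.69927605]
side 364.29169034595844 [ 0.59467246 -0.57397066  0.6999936 ] [ 0.01259345  0.69218585 -0.72160942]
wrist 302.90505160202565 [ 0.32692536 -0.53654334  0.38476176] [-0.24555274 -0.10983463 -0.9631408 ]
```

View pics/scene0.png

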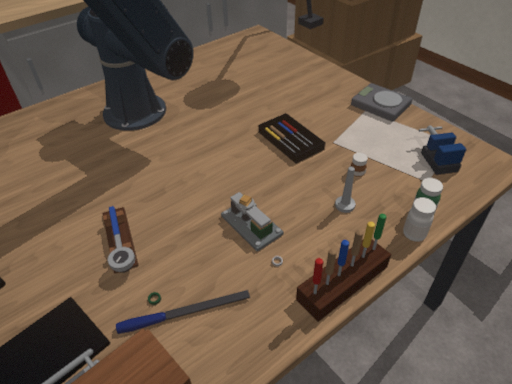

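View pics/side0.png

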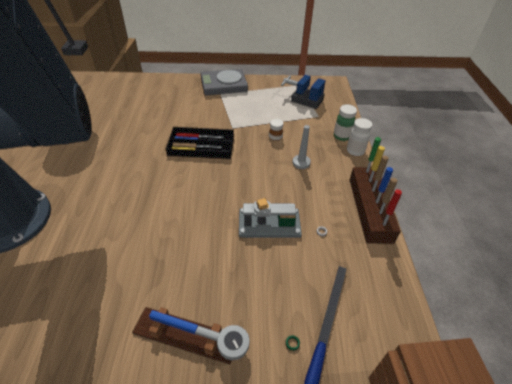

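View pics/wrist0.png

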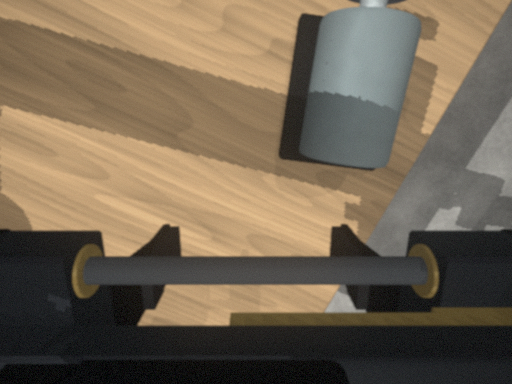

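The side view shows the wrench on its rest (head near (233,342), grip near (175,322)), the clamp with its brass head near (263,204), and the tray at (200,143). I'll measure these next.

```bash
python3 - <<'E'
from h import *
a={}
for n in ['scene','side']:
    z=np.load(f'/tmp/{n}0.npz'); im,d=z['im'],z['d']; C=cal(n); P=pts(d,C)
    hsv=cv2.cvtColor(im,cv2.COLOR_RGB2HSV)
    blue=((hsv[...,0]>105)&(hsv[...,0]<128)&(hsv[...,1]>120)&(hsv[...,2]>60)).astype(np.uint8)
    brass=((hsv[...,0]>12)&(hsv[...,0]<28)&(hsv[...,1]>130)&(hsv[...,2]>150)).astype(np.uint8)
    for nm,m in [('blue',blue),('brass',brass)]:
        k,l,st,ce=cv2.connectedComponentsWithStats(m)
        for i in range(1,k):
            if st[i,4]>25:
                q=P[l==i]; print(n,nm,st[i].tolist(),ce[i].round(1),np.median(q,0).round(4),q.min(0).round(3),q.max(0).round(3))
    box={'scene':[(80,190,100,100),(210,180,90,80)],'side':[(125,295,140,80),(225,185,90,65)]}[n]
    out=[cv2.resize(im[y:y+h,x:x+w],(600,int(600*h/w)) if h<w else (400,400),interpolation=cv2.INTER_CUBIC) for x,y,w,h in box]
    for i,o in enumerate(out): save(f'{n}_crop{i}',o)
E
```

```text
scene blue [278, 122, 15, 12, 40] [285.2 127.4] [0.4063 0.3199 0.0141] [0.365 0.315 0.004] [0.438 0.334 0.017]
scene blue [430, 133, 25, 8, 122] [442.3 136.4] [0.7826 0.567  0.0791] [0.758 0.539 0.075] [0.803 0.601 0.084]
scene blue [438, 144, 27, 9, 185] [451.1 147.6] [0.8263 0.5455 0.0788] [ 0.787 -0.421  0.054] [1.226 0.589 0.82 ]
scene blue [109, 207, 10, 28, 152] [113.8 220.3] [ 0.4627 -0.2747  0.0501] [ 0.416 -0.421  0.046] [ 1.226 -0.257  0.82 ]
scene blue [338, 240, 11, 26, 175] [342.8 252.3] [0.9128 0.0256 0.1353] [ 0.903 -0.421  0.093] [1.226 0.037 0.82 ]
scene blue [116, 313, 49, 18, 414] [139.9 321.2] [ 0.7218 -0.3467  0.0188] [ 0.697 -0.421  0.012] [ 1.226 -0.298  0.82 ]
scene brass [241, 195, 9, 7, 38] [245.1 197.8] [ 0.6281 -0.0026  0.0821] [ 0.618 -0.014  0.08 ] [0.638 0.007 0.084]
scene brass [368, 221, 7, 6, 32] [371.  223.7] [0.9094 0.1068 0.1583] [ 0.825 -0.421 -0.001] [1.226 0.239 0.82 ]
side blue [298, 75, 12, 16, 78] [302.8  81.7] [0.7777 0.5557 0.0781] [0.761 0.534 0.053] [0.802 0.597 0.082]
side blue [310, 80, 14, 18, 96] [316.8  86.1] [0.8221 0.5269 0.0788] [0.803 0.506 0.044] [0.846 0.565 0.082]
side blue [175, 136, 22, 4, 37] [185.2 137.9] [0.4041 0.3146 0.0173] [0.369 0.297 0.004] [0.44  0.339 0.026]
side blue [379, 167, 14, 25, 147] [385.3 179.4] [0.908  0.0235 0.1317] [0.903 0.02  0.095] [0.917 0.036 0.161]
side blue [150, 311, 47, 22, 417] [173.1 321.5] [ 0.4614 -0.2785  0.0507] [ 0.417 -0.574  0.007] [ 0.595 -0.251  0.7  ]
side blue [305, 342, 21, 42, 472] [315.8 364.6] [ 0.723  -0.3437  0.0199] [ 0.595 -0.574  0.013] [ 0.745 -0.3    0.7  ]
side brass [258, 198, 9, 8, 51] [262.1 201.9] [ 0.6296 -0.0065  0.083 ] [ 0.62  -0.016  0.08 ] [0.639 0.007 0.085]
```

View pics/side_crop0.png

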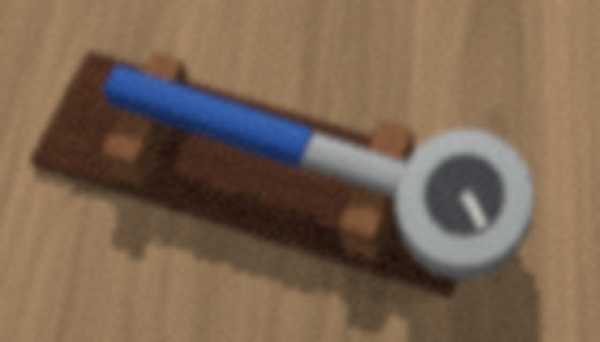

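View pics/side_crop1.png

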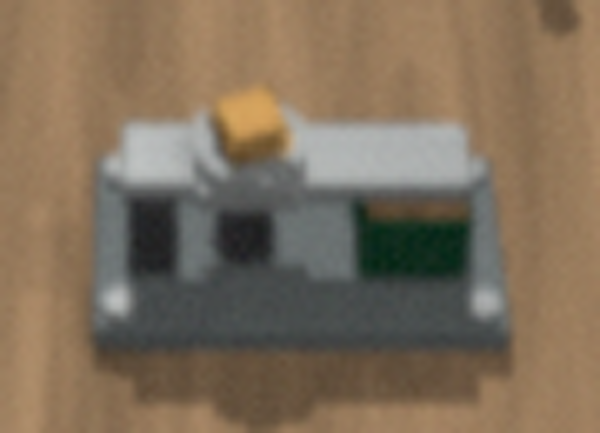

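View pics/scene_crop1.png

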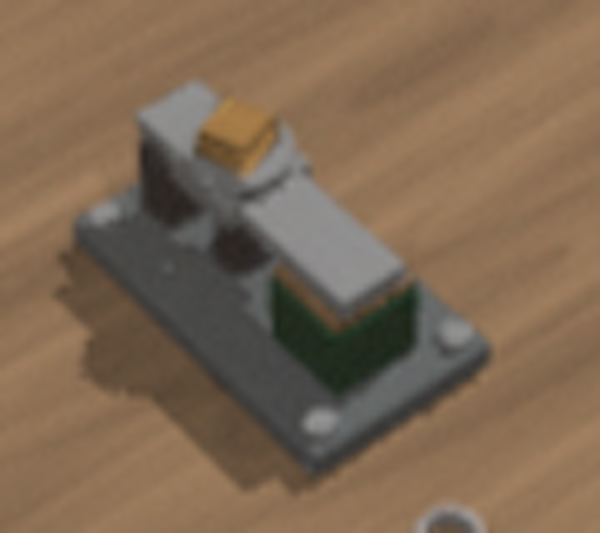

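View pics/scene_crop0.png

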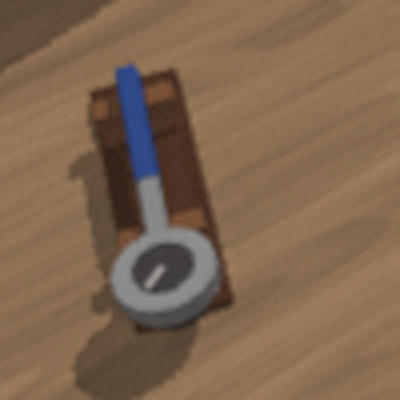

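```bash
cat >> h.py <<'E'
def circ(q):
    A=np.c_[2*q,np.ones(len(q))]; s=np.linalg.lstsq(A,(q**2).sum(1),rcond=None)[0]
    return s[:2],np.sqrt(s[2]+s[0]**2+s[1]**2)
E
python3 - <<'E'
from h import *
from scipy import ndimage
for n,(x,y,w,h) in {'scene':(80,190,100,100),'side':(125,295,140,80)}.items():
    z=np.load(f'/tmp/{n}0.npz'); im,d=z['im'],z['d']; C=cal(n); P=pts(d,C)
    m=np.zeros(d.shape,bool); m[y:y+h,x:x+w]=True
    hsv=cv2.cvtColor(im,cv2.COLOR_RGB2HSV)
    top=m&(abs(P[...,2]-0.052)<0.004)&(hsv[...,1]<90)
    q=P[top][:,:2]; 
    # head = grey points; dense cluster
    vs,us=np.nonzero(top); 
    # cast outer contour onto z=.052
    mk=cv2.morphologyEx(top.astype(np.uint8),cv2.MORPH_OPEN,np.ones((9,9)))
    cs,_=cv2.findContours(mk,cv2.RETR_EXTERNAL,cv2.CHAIN_APPROX_NONE); c=max(cs,key=len)[:,0]
    R=np.array([ray(n,u,v,.052,C)[:2] for u,v in c]); print(n,len(c),circ(R))
    blue=m&(hsv[...,0]>105)&(hsv[...,0]<128)&(hsv[...,1]>120)
    vs,us=np.nonzero(blue); R=np.array([ray(n,u,v,.052,C)[:2] for u,v in zip(us,vs)])
    mn=R.mean(0); U=np.linalg.svd(R-mn)[2][0]; t=(R-mn)@U; print('grip',mn,U,t.min(),t.max(), np.degrees(np.arctan2(U[1],U[0])))
C=cal('side')
for nm,u,v,z in [('mandrel',302,163,0),('wax',293,343,.005),('silver',322,231,.005),('flux',277,137,0),('tray',200,143,.02)]: print(nm,ray('side',u,v,z,C).round(3))
E
```

```text
Traceback (most recent call last):
ValueError: max() iterable argument is empty
```

```bash
python3 - <<'E'
from h import *
for n,(x,y,w,h) in {'scene':(80,190,100,100),'side':(125,295,140,80)}.items():
    z=np.load(f'/tmp/{n}0.npz'); im,d=z['im'],z['d']; C=cal(n); P=pts(d,C)
    m=np.zeros(d.shape,bool); m[y:y+h,x:x+w]=True
    hsv=cv2.cvtColor(im,cv2.COLOR_RGB2HSV)
    top=m&(hsv[...,1]<60)&(hsv[...,2]>90)
    mk=cv2.morphologyEx(top.astype(np.uint8),cv2.MORPH_CLOSE,np.ones((3,3)))
    cs,_=cv2.findContours(mk,cv2.RETR_EXTERNAL,cv2.CHAIN_APPROX_NONE); c=max(cs,key=len)[:,0]
    R=np.array([ray(n,u,v,.052,C)[:2] for u,v in c])
    for k in range(6):
        ce,r=circ(R); e=abs(np.linalg.norm(R-ce,axis=1)-r)
        if k<5: R=R[e<=max(.0015,np.percentile(e,90))]
    print(n,len(c),len(R),ce,r)
    blue=m&(hsv[...,0]>105)&(hsv[...,0]<128)&(hsv[...,1]>120)
    vs,us=np.nonzero(blue); R=np.array([ray(n,u,v,.052,C)[:2] for u,v in zip(us,vs)])
    mn=R.mean(0); U=np.linalg.svd(R-mn)[2][0]; t=(R-mn)@U; print('grip',mn,U,t.min(),t.max(), np.degrees(np.arctan2(U[1],U[0])))
C=cal('side')
for nm,u,v,z in [('mandrel',302,163,0),('wax',293,343,.005),('silver',322,231,.005),('flux',277,137,0),('tray',200,143,.02)]: print(nm,ray('side',u,v,z,C).round(3))
E
```

```text
scene 94 54 [ 0.56496136 -0.30197959] 0.037816130098302765
grip [ 0.46325235 -0.2747258 ] [ 0.95524604 -0.29581244] -0.04789917207555568 0.04420486353573077 -17.20626092498788
side 134 78 [ 0.55541511 -0.30868276] 0.0426571777043073
grip [ 0.46208924 -0.27942495] [ 0.95175604 -0.30685572] -0.04709345384186069 0.04488529487350419 -17.869843300926064
mandrel [0.754 0.226 0.   ]
wax [ 0.686 -0.298  0.005]
silver [ 0.778 -0.027  0.005]
flux [0.686 0.348 0.   ]
tray [0.453 0.286 0.02 ]
```

```bash
python3 -m handwheel '[{"hand":1,"dx":1,"dy":1.4,"wz":-0.04},{"hand":1,"dx":2,"dy":2.9,"wz":-0.08},{"hand":1,"dx":2,"dy":2.9,"wz":-0.08},{"hand":1,"dx":2,"dy":2.9,"wz":-0.08},{"hand":1,"dx":2,"dy":2.9,"wz":-0.08},{"hand":1,"dx":2,"dy":2.9,"wz":-0.08},{"hand":1,"dx":2,"dy":2.9,"wz":-0.08},{"hand":1,"dx":2,"dy":2.9,"wz":-0.08},{"hand":1,"dx":2,"dy":2.9,"wz":-0.08},{"hand":1,"dx":2,"dy":2.9,"wz":-0.053}]'; python3 -m handwheel '[{"hand":1,"dx":1,"dy":1.6},{"hand":1},{"hand":1}]'
python3 - <<'E'
from h import *
s=bot.read_state(); print(s['position'],s['tcp_rot'],s['time_s'],s['force'],s['joint_positions'])
C=cal('wrist'); im,d=vision.capture('wrist'); save('w1',im); np.savez('/tmp/w1.npz',im=im,d=d,K=C[0],R=C[1],t=C[2])
E
```

```text
[ 0.25917274 -0.56812491  0.22181415] [[ 9.09892673e-01  4.14843547e-01 -3.94152724e-04]
 [ 4.14843629e-01 -9.09891359e-01  1.57395227e-03]
 [ 2.94307786e-04 -1.59563939e-03 -9.99998684e-01]] 0.15 [ 0.54475495 -0.23495533 -0.5094427 ] [-7.57173198e+01  3.02652808e+01  8.21391318e+01  3.92279490e-04
  6.76885522e+01 -1.02269531e+01]invalid input
invalid input
```

View pics/w1.png

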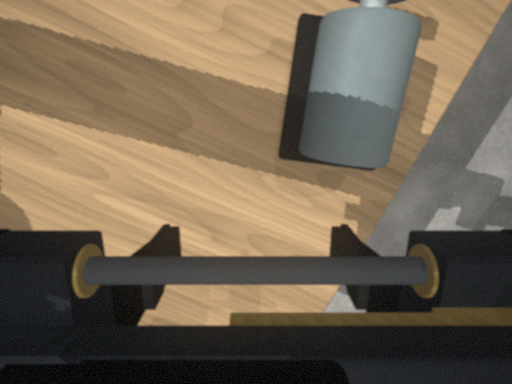

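The moves were refused ("invalid input"), so the arm hasn't moved and the picture is unchanged. I'll write out every field in each row.

```bash
python3 -m handwheel '[{"hand":1,"dx":1,"dy":1.4,"dz":0,"wx":0,"wy":0,"wz":-0.04},{"hand":1,"dx":2,"dy":2.9,"dz":0,"wx":0,"wy":0,"wz":-0.08},{"hand":1,"dx":2,"dy":2.9,"dz":0,"wx":0,"wy":0,"wz":-0.08},{"hand":1,"dx":2,"dy":2.9,"dz":0,"wx":0,"wy":0,"wz":-0.08},{"hand":1,"dx":2,"dy":2.9,"dz":0,"wx":0,"wy":0,"wz":-0.08},{"hand":1,"dx":2,"dy":2.9,"dz":0,"wx":0,"wy":0,"wz":-0.08},{"hand":1,"dx":2,"dy":2.9,"dz":0,"wx":0,"wy":0,"wz":-0.08},{"hand":1,"dx":2,"dy":2.9,"dz":0,"wx":0,"wy":0,"wz":-0.08},{"hand":1,"dx":2,"dy":2.9,"dz":0,"wx":0,"wy":0,"wz":-0.08},{"hand":1,"dx":2,"dy":2.9,"dz":0,"wx":0,"wy":0,"wz":-0.053}]'; python3 -m handwheel '[{"hand":1,"dx":1,"dy":1.6,"dz":0,"wx":0,"wy":0,"wz":0},{"hand":1,"dx":0,"dy":0,"dz":0,"wx":0,"wy":0,"wz":0},{"hand":1,"dx":0,"dy":0,"dz":0,"wx":0,"wy":0,"wz":0}]'
cat >> h.py <<'E'
def wshot(name):
    s=bot.read_state(); C=cal('wrist'); im,d=vision.capture('wrist'); save(name,im); np.savez(f'/tmp/{name}.npz',im=im,d=d,K=C[0],R=C[1],t=C[2]); return s,im,d,C
def wload(name):
    z=np.load(f'/tmp/{name}.npz'); return z['im'],z['d'],(z['K'],z['R'],z['t'])
def yaw(s): return np.degrees(np.arctan2(s['tcp_rot'][1][0],s['tcp_rot'][0][0]))
E
python3 - <<'E'
from h import *
s,im,d,C=wshot('w2'); print(s['position'],yaw(s),s['time_s'],s['force'],s['joint_positions'])
E
```

```text
time_s: 1.2
position: [0.4499, -0.2924, 0.2225]
tcp_rot: [[0.953, -0.303, -0.0], [-0.303, -0.953, 0.0], [-0.0, -0.0, -1.0]]
force: [-0.0, -0.4, 0.4]
opening: 1.001
time_s: 1.5
position: [0.4593, -0.2776, 0.2225]
tcp_rot: [[0.954, -0.299, -0.0], [-0.299, -0.954, -0.0], [-0.0, 0.001, -1.0]]
force: [0.1, 0.2, -0.3]
opening: 1.001
[ 0.45933176 -0.27761524  0.22251288] -17.410650892800582 1.5 [ 0.12205288  0.16869311 -0.34593629] [-4.30655661e+01  2.34376580e+01  9.47734420e+01 -3.62752261e-02
  6.17833025e+01  6.43622321e+01]
```

View pics/w2.png

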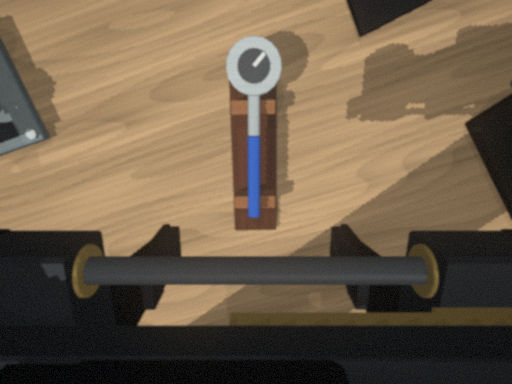

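The wrist view shows the wrench head at about (253,66), the grip from (253,136) to (253,216), the mark pointing up and to the right, and the rest blocks at y=105 and y=202.

```bash
cat > wr.py <<'E'
from h import *
def wrench(im,C,z=.052,box=None,mz=None):
    hsv=cv2.cvtColor(im,cv2.COLOR_RGB2HSV)
    m=np.zeros(im.shape[:2],bool)
    x0,y0,x1,y1=box; m[y0:y1,x0:x1]=True
    blue=m&(hsv[...,0]>105)&(hsv[...,0]<128)&(hsv[...,1]>120)
    vs,us=np.nonzero(blue); R=np.array([ray('',u,v,z,C)[:2] for u,v in zip(us,vs)])
    mn=R.mean(0); U=np.linalg.svd(R-mn)[2][0]; t=(R-mn)@U; w=(R-mn)@[-U[1],U[0]]
    print('grip',mn.round(4),np.degrees(np.arctan2(U[1],U[0])).round(2),'len',np.ptp(t).round(4),'w',np.ptp(w).round(4))
def head(im,C,z,cu,cv_,r0=20,r1=40,expect=.029):
    # radial strongest edge
    g=cv2.cvtColor(im,cv2.COLOR_RGB2GRAY).astype(float)
    hsv=cv2.cvtColor(im,cv2.COLOR_RGB2HSV)
    grey=((hsv[...,1]<70)&(hsv[...,2]>80)).astype(np.uint8)
    k,l=cv2.connectedComponents(grey); i=l[int(cv_),int(cu)+int(.75*(r0+r1)/2)]
    cs,_=cv2.findContours((l==i).astype(np.uint8),cv2.RETR_EXTERNAL,cv2.CHAIN_APPROX_NONE); c=max(cs,key=len)[:,0]
    R=np.array([ray('',u,v,z,C)[:2] for u,v in c])
    for k in range(8):
        ce,r=circ(R); e=abs(np.linalg.norm(R-ce,axis=1)-r); R=R[e<=max(.0012,np.percentile(e,92))]
    print('head',ce.round(4),r.round(4),len(c),len(R)); return ce
E
python3 - <<'E'
from wr import *
im,d,C=wload('w2')
wrench(im,C,.052,(225,120,290,225))
ce=head(im,C,.052,253,66,20,32)
P=pts(d,C); print(P[125:215:15,253].round(4),P[50,235],P[66,275]); 
print(proj([ce[0],ce[1],.052],C))
g=cv2.cvtColor(im,cv2.COLOR_RGB2GRAY); 
cu,cv_=proj([ce[0],ce[1],.052],C)
vv,uu=np.mgrid[:384,:512]; rr=np.hypot(uu-cu,vv-cv_)
mk=(rr<15)&(g>140); vs,us=np.nonzero(mk); R=np.array([ray('',u,v,.052,C)[:2] for u,v in zip(us,vs)]); mn=R.mean(0); 
print('mark',len(R),mn-ce,np.linalg.norm(mn-ce),np.degrees(np.arctan2(*(mn-ce)[::-1])))
U=np.linalg.svd(R-mn)[2][0]; print(np.degrees(np.arctan2(U[1],U[0])))
save('w2c',cv2.resize(im[30:230,190:320],(520,800)[::1],interpolation=cv2.INTER_CUBIC)[:600])
E
```

```text
grip [ 0.4626 -0.2755] 162.37 len 0.0909 w 0.0126
head [ 0.5495 -0.3073] 0.0454 279 140
[[ 0.5157 -0.2917  0.0488]
 [ 0.5006 -0.287   0.0511]
 [ 0.4851 -0.2821  0.052 ]
 [ 0.4691 -0.277   0.0521]
 [ 0.4528 -0.2719  0.0528]
 [ 0.436  -0.2666  0.0531]] [ 0.59227045 -0.29663497  0.04891806] [ 0.56560573 -0.33124708  0.04880137]
[257.51116412  88.84290012]
mark 440 [-0.00024051  0.00138512] 0.0014058453335402225 99.85072147374801
96.64541729244182
```

View pics/w2c.png

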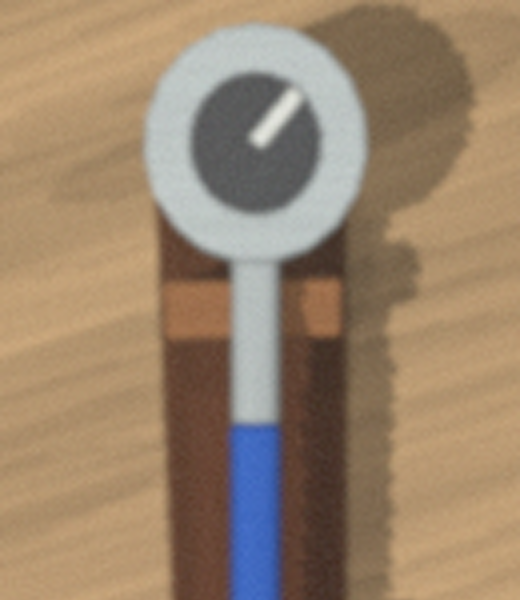

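```bash
cat > hd.py <<'E'
from h import *
def head2(im,C,z,cu,cv_,ro):
    """grey annulus outer contour: open away handle; fit circle on plane z; mark"""
    hsv=cv2.cvtColor(im,cv2.COLOR_RGB2HSV); g=cv2.cvtColor(im,cv2.COLOR_RGB2GRAY)
    m=(hsv[...,1]<75)&(g>110)
    vv,uu=np.mgrid[:384,:512]; rr=np.hypot(uu-cu,vv-cv_); m&=(rr<1.25*ro); m|=rr<.6*ro
    k=int(1.1*ro)|1
    mk=cv2.morphologyEx(m.astype(np.uint8),cv2.MORPH_OPEN,cv2.getStructuringElement(cv2.MORPH_ELLIPSE,(k,k)))
    cs,_=cv2.findContours(mk,cv2.RETR_EXTERNAL,cv2.CHAIN_APPROX_NONE); c=max(cs,key=len)[:,0]
    R=np.array([ray('',u,v,z,C)[:2] for u,v in c])
    for k in range(4):
        ce,r=circ(R); e=abs(np.linalg.norm(R-ce,axis=1)-r); R=R[e<=max(.0012,np.percentile(e,92))]
    print('head',ce.round(4),r.round(4))
    u0,v0=proj([*ce,z],C); rr=np.hypot(uu-u0,vv-v0)
    q=(rr<.5*ro)&(g>130); vs,us=np.nonzero(q); M=np.array([ray('',u,v,z,C)[:2] for u,v in zip(us,vs)]); mn=M.mean(0)
    U=np.linalg.svd(M-mn)[2][0]; U=U*np.sign(U@(mn-ce))
    print('px',u0.round(1),v0.round(1),'mark n',len(M),'dist',np.linalg.norm(mn-ce).round(4),'ang by centroid',np.degrees(np.arctan2(*(mn-ce)[::-1])).round(1),'by axis',np.degrees(np.arctan2(U[1],U[0])).round(1))
    return ce
E
python3 - <<'E'
from hd import *
im,d,C=wload('w2'); head2(im,C,.052,253.7,65.5,28)
E
```

```text
head [ 0.5711 -0.3096] 0.0282
px 253.4 66.8 mark n 74 dist 0.0071 ang by centroid -52.0 by axis -62.3
```

```bash
python3 -m handwheel '[{"hand":1,"dx":1.2,"dy":-0.2,"dz":-2,"wx":0,"wy":0,"wz":0},{"hand":1,"dx":1.2,"dy":-0.2,"dz":-4,"wx":0,"wy":0,"wz":0},{"hand":1,"dx":0,"dy":0,"dz":-4,"wx":0,"wy":0,"wz":0},{"hand":1,"dx":0,"dy":0,"dz":-4,"wx":0,"wy":0,"wz":0},{"hand":1,"dx":0,"dy":0,"dz":-3,"wx":0,"wy":0,"wz":0},{"hand":1,"dx":0,"dy":0,"dz":-2,"wx":0,"wy":0,"wz":0},{"hand":1,"dx":0,"dy":0,"dz":-0.7,"wx":0,"wy":0,"wz":0},{"hand":1,"dx":0,"dy":0,"dz":0,"wx":0,"wy":0,"wz":0}]'
python3 - <<'E'
from h import *
s,im,d,C=wshot('w3'); print(s['position'],yaw(s),s['time_s'],s['force'],s['moment'])
E
```

```text
time_s: 2.35
position: [0.4825, -0.2824, 0.0247]
tcp_rot: [[0.953, -0.302, -0.001], [-0.302, -0.953, 0.001], [-0.002, -0.001, -1.0]]
force: [-0.3, 0.3, 0.1]
opening: 1.0
[ 0.48248325 -0.2823599   0.02466463] -17.577611533075693 2.35 [-0.30892419  0.28388564  0.0523825 ] [0.04099053 0.0486462  0.01160622]
```

View pics/w3.png

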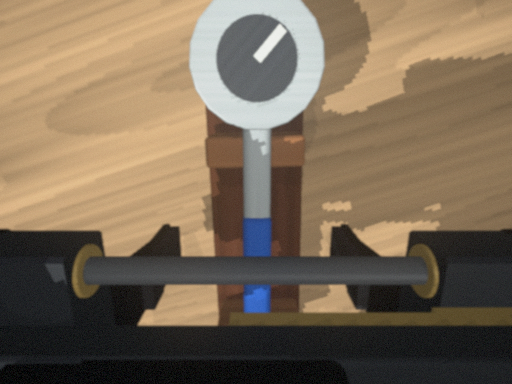

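The wrench is centred between the fingers: handle at u≈257, head at (257,58), mark sharp. I'll measure the mark, then close the gripper.

```bash
python3 - <<'E'
from hd import *
im,d,C=wload('w3'); head2(im,C,.052,257,58,67)
E
python3 -m handwheel '[{"hand":-1,"dx":0,"dy":0,"dz":0,"wx":0,"wy":0,"wz":0},{"hand":-1,"dx":0,"dy":0,"dz":0,"wx":0,"wy":0,"wz":0},{"hand":-1,"dx":0,"dy":0,"dz":0,"wx":0,"wy":0,"wz":0},{"hand":-1,"dx":0,"dy":0,"dz":0,"wx":0,"wy":0,"wz":0},{"hand":-1,"dx":0,"dy":0,"dz":0,"wx":0,"wy":0,"wz":0},{"hand":-1,"dx":0,"dy":0,"dz":0,"wx":0,"wy":0,"wz":0}]'
```

```text
head [ 0.5723 -0.3104] 0.0159
px 257.5 59.4 mark n 427 dist 0.0062 ang by centroid -55.6 by axis -60.0
time_s: 3.0
position: [0.4834, -0.2816, 0.0257]
tcp_rot: [[0.954, -0.3, 0.0], [-0.3, -0.954, -0.0], [0.0, 0.0, -1.0]]
force: [-0.6, 0.5, 0.0]
opening: 0.541
```

```bash
python3 -m handwheel '[{"hand":-1,"dx":0,"dy":0,"dz":0,"wx":0,"wy":0,"wz":0},{"hand":-1,"dx":0,"dy":0,"dz":0,"wx":0,"wy":0,"wz":0},{"hand":-1,"dx":0,"dy":0,"dz":0,"wx":0,"wy":0,"wz":0},{"hand":-1,"dx":0,"dy":0,"dz":0,"wx":0,"wy":0,"wz":0},{"hand":-1,"dx":0,"dy":0,"dz":0,"wx":0,"wy":0,"wz":0},{"hand":-1,"dx":0,"dy":0,"dz":0,"wx":0,"wy":0,"wz":0}]'; 
```

```text
time_s: 3.6
position: [0.4833, -0.2817, 0.0255]
tcp_rot: [[0.954, -0.3, -0.0], [-0.3, -0.954, -0.0], [-0.0, 0.0, -1.0]]
force: [-0.0, -0.8, -0.9]
opening: 0.156
```

```bash
python3 -m handwheel '[{"hand":-1,"dx":0,"dy":0,"dz":0,"wx":0,"wy":0,"wz":0},{"hand":-1,"dx":0,"dy":0,"dz":0,"wx":0,"wy":0,"wz":0},{"hand":-1,"dx":0,"dy":0,"dz":0.5,"wx":0,"wy":0,"wz":0},{"hand":-1,"dx":0,"dy":0,"dz":1.5,"wx":0,"wy":0,"wz":0},{"hand":-1,"dx":0,"dy":0,"dz":3,"wx":0,"wy":0,"wz":0},{"hand":-1,"dx":0,"dy":0,"dz":3,"wx":0,"wy":0,"wz":0},{"hand":-1,"dx":0,"dy":0,"dz":3,"wx":0,"wy":0,"wz":0},{"hand":-1,"dx":0,"dy":0,"dz":1,"wx":0,"wy":0,"wz":0},{"hand":-1,"dx":0,"dy":0,"dz":0,"wx":0,"wy":0,"wz":0},{"hand":-1,"dx":0,"dy":0,"dz":0,"wx":0,"wy":0,"wz":0}]'
python3 - <<'E'
from h import *
s,im,d,C=wshot('w4'); print(s['position'],yaw(s),s['time_s'],s['force'],s['moment'])
P=pts(d,C)
for v,u in [(20,210),(58,200),(58,315),(100,215),(100,305),(58,235),(160,257),(200,257),(240,257)]: print(v,u,P[v,u].round(4))
im,d=vision.capture('side'); save('side1',im); np.savez('/tmp/side1.npz',im=im,d=d)
E
```

```text
time_s: 4.6
position: [0.4824, -0.2808, 0.1444]
tcp_rot: [[0.954, -0.3, -0.002], [-0.3, -0.954, 0.002], [-0.002, -0.001, -1.0]]
force: [-0.1, 0.2, -3.9]
opening: 0.153
[ 0.48240913 -0.28082057  0.14440364] -17.48423425321516 4.6 [-0.07713719  0.21345437 -3.88034356] [0.08006389 0.13202137 0.04649968]
20 210 [ 0.593  -0.2947  0.1675]
58 200 [ 0.5808 -0.2857  0.1667]
58 315 [ 0.566  -0.3324  0.1678]
100 215 [ 0.5626 -0.2862  0.1677]
100 305 [ 0.5508 -0.3238  0.1686]
58 235 [ 0.5759 -0.3     0.1693]
160 257 [ 0.5317 -0.2959  0.1678]
200 257 [ 0.5134 -0.2902  0.1683]
240 257 [ 0.4944 -0.2842  0.1703]
```

View pics/w4.png

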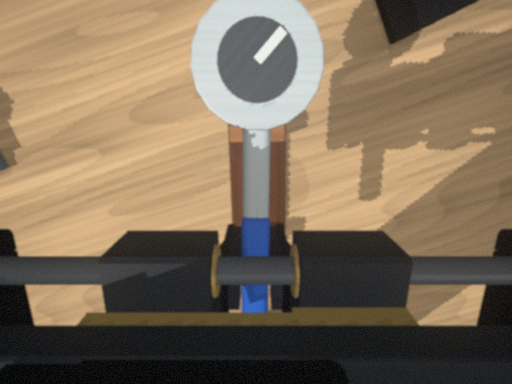

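View pics/side1.png

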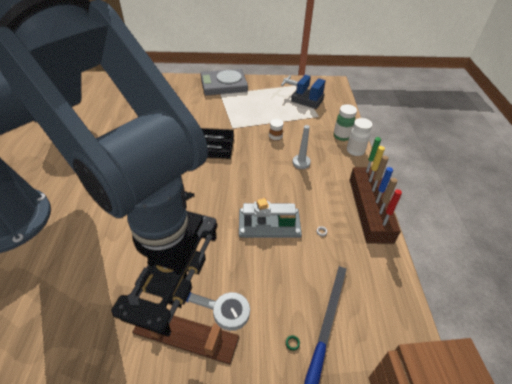

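The wrench is held level: its top reads 0.167–0.170 from head to grip, with the same camera bias it had on the rest. Next I'll move beside the clamp so the wrist camera can see the screw to the left of the head.

```bash
python3 -m handwheel '[{"hand":-1,"dx":0.3,"dy":1.5,"dz":0,"wx":0,"wy":0,"wz":0},{"hand":-1,"dx":0.7,"dy":3.5,"dz":0,"wx":0,"wy":0,"wz":0},{"hand":-1,"dx":0.7,"dy":4,"dz":0,"wx":0,"wy":0,"wz":0},{"hand":-1,"dx":0.8,"dy":4,"dz":0,"wx":0,"wy":0,"wz":0},{"hand":-1,"dx":0.8,"dy":4,"dz":0,"wx":0,"wy":0,"wz":0},{"hand":-1,"dx":0.7,"dy":3.5,"dz":0,"wx":0,"wy":0,"wz":0},{"hand":-1,"dx":0.5,"dy":2.5,"dz":0,"wx":0,"wy":0,"wz":0},{"hand":-1,"dx":0,"dy":0,"dz":0,"wx":0,"wy":0,"wz":0},{"hand":-1,"dx":0,"dy":0,"dz":0,"wx":0,"wy":0,"wz":0},{"hand":-1,"dx":0,"dy":0,"dz":0,"wx":0,"wy":0,"wz":0}]'
python3 - <<'E'
from hd import *
s,im,d,C=wshot('w5'); print(s['position'],yaw(s),s['time_s'],s['force'],s['moment'])
head2(im,C,s['position'][2]+.0267,257,58,67)
save('w5c',cv2.resize(im[0:190,60:340],(800,543),interpolation=cv2.INTER_CUBIC))
E
```

```text
time_s: 5.7
position: [0.528, -0.0518, 0.1451]
tcp_rot: [[0.954, -0.301, -0.001], [-0.301, -0.954, 0.0], [-0.001, 0.0, -1.0]]
force: [-0.3, -0.8, -2.8]
opening: 0.156
[ 0.52797835 -0.0518026   0.14508762] -17.5027523369192 5.7 [-0.34939964 -0.81819572 -2.7627332 ] [0.10465087 0.14881846 0.00260273]
head [ 0.618  -0.0796] 0.0161
px 257.1 59.1 mark n 421 dist 0.0062 ang by centroid -62.2 by axis -60.3
```

View pics/w5c.png

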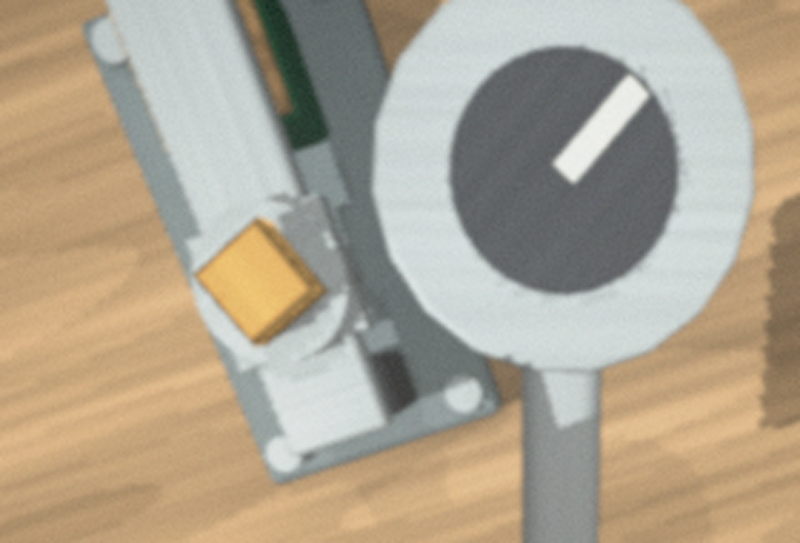

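```bash
cat > sc.py <<'E'
from h import *
def screw(im,C,dbg=None):
    hsv=cv2.cvtColor(im,cv2.COLOR_RGB2HSV)
    m=((hsv[...,0]>10)&(hsv[...,0]<28)&(hsv[...,1]>125)&(hsv[...,2]>120)).astype(np.uint8)
    k,l,st,ce=cv2.connectedComponentsWithStats(m)
    for i in range(1,k):
        if 300<st[i,4]<5000:
            V=hsv[...,2][l==i]; th=cv2.threshold(V.reshape(-1,1),0,255,cv2.THRESH_OTSU)[0]
            print('comp',st[i].tolist(),ce[i].round(1),'V',np.percentile(V,[5,25,50,75,95]),th)
            for nm,mm,z in [('all',l==i,.082),('bright',(l==i)&(hsv[...,2]>th),.083)]:
                cs,_=cv2.findContours(mm.astype(np.uint8),cv2.RETR_EXTERNAL,cv2.CHAIN_APPROX_NONE); c=max(cs,key=len)[:,0]
                R=np.array([ray('',u,v,z,C)[:2] for u,v in c]); r=cv2.minAreaRect((R*1000).astype(np.float32))
                print(nm,np.round(r[0],1),np.round(r[1],1),round(r[2],1))
E
python3 - <<'E'
from sc import *
im,d,C=wload('w5'); screw(im,C); P=pts(d,C); print(P[95,150],P[100,146],-C[1].T@C[2])
hsv=cv2.cvtColor(im,cv2.COLOR_RGB2HSV)
save('w5d',cv2.resize(im[65:130,115:185],(560,520),interpolation=cv2.INTER_NEAREST))
E
```

```text
comp [130, 78, 42, 41, 929] [150.1  98.3] V [153.4 222.  231.  234.  237. ] 196.0
all [628.5  -4.3] [21.9 21.7] 21.0
bright [629.1  -2.9] [19.4 19.1] 20.8
comp [473, 216, 39, 16, 539] [492.2 222.8] V [132. 156. 161. 164. 167.] 148.0
all [ 458.6 -227.3] [30.6 12.8] 72.5
bright [ 459.5 -227.3] [29.  10.2] 72.5
[ 0.63069885 -0.00507361  0.08332631] [ 0.62839314 -0.00115144  0.08362011] [ 0.59903864 -0.07267236  0.30809756]
```

View pics/w5d.png

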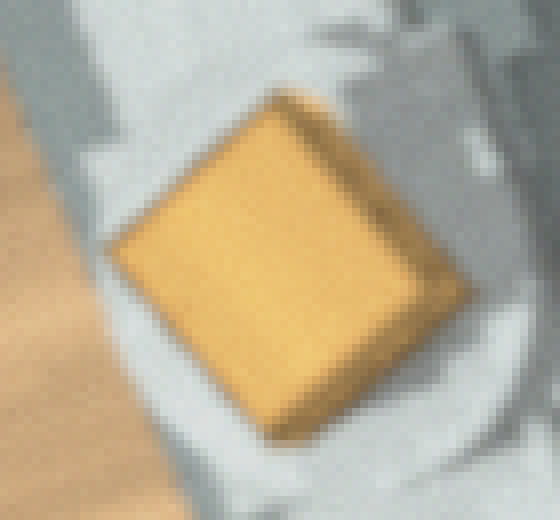

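Screw top is at about (628.8, -3.5) mm with sides at 21°, and the mark sits about -43° relative to the handle. So wrench yaw of about 64° lines up bore and square. I'll rotate there, then remeasure so that only a straight shift remains.

```bash
python3 -m handwheel '[{"hand":-1,"dx":0,"dy":0,"dz":0,"wx":0,"wy":0,"wz":0.08},{"hand":-1,"dx":0,"dy":0,"dz":0,"wx":0,"wy":0,"wz":0.145},{"hand":-1,"dx":0,"dy":0.1,"dz":0,"wx":0,"wy":0,"wz":0.145},{"hand":-1,"dx":0,"dy":0.1,"dz":0,"wx":0,"wy":0,"wz":0.145},{"hand":-1,"dx":0,"dy":0.1,"dz":0,"wx":0,"wy":0,"wz":0.145},{"hand":-1,"dx":0,"dy":0.1,"dz":0,"wx":0,"wy":0,"wz":0.145},{"hand":-1,"dx":0,"dy":0.1,"dz":0,"wx":0,"wy":0,"wz":0.145},{"hand":-1,"dx":0,"dy":0,"dz":0,"wx":0,"wy":0,"wz":0.145},{"hand":-1,"dx":0,"dy":0,"dz":0,"wx":0,"wy":0,"wz":0.145},{"hand":-1,"dx":0,"dy":0,"dz":0,"wx":0,"wy":0,"wz":0.145}]'
python3 -m handwheel '[{"hand":-1,"dx":0,"dy":0,"dz":0,"wx":0,"wy":0,"wz":0.046},{"hand":-1,"dx":0,"dy":0,"dz":0,"wx":0,"wy":0,"wz":0},{"hand":-1,"dx":0,"dy":0,"dz":0,"wx":0,"wy":0,"wz":0},{"hand":-1,"dx":0,"dy":0,"dz":0,"wx":0,"wy":0,"wz":0}]'
python3 - <<'E'
from hd import *
from sc import screw
s,im,d,C=wshot('w6'); print(s['position'],yaw(s),s['time_s'],s['force'],s['moment'],s['joint_positions'])
head2(im,C,s['position'][2]+.0267,257,58,67); screw(im,C)
save('w6c',cv2.resize(im[0:190,180:460],(800,543),interpolation=cv2.INTER_CUBIC))
E
```

```text
time_s: 6.75
position: [0.5283, -0.048, 0.1455]
tcp_rot: [[0.468, 0.884, 0.0], [0.884, -0.468, -0.0], [-0.0, 0.0, -1.0]]
force: [1.4, 0.1, -2.7]
opening: 0.158
time_s: 7.15
position: [0.5283, -0.0472, 0.1455]
tcp_rot: [[0.432, 0.902, 0.0], [0.902, -0.432, -0.0], [-0.0, 0.0, -1.0]]
force: [0.5, -0.0, -3.6]
opening: 0.159
[ 0.52830953 -0.04717879  0.14552565] 64.41053235104226 7.15 [ 0.48213035 -0.0204825  -3.59770598] [-0.09148265 -0.00694553  0.01416542] [-1.71798515e+01  2.92663542e+01  9.99759873e+01 -6.26887770e-03
  5.07512266e+01  8.41358191e+00]
head [0.5705 0.0384] 0.016
px 257.4 59.1 mark n 408 dist 0.0062 ang by centroid 20.9 by axis 21.4
comp [336, 77, 39, 42, 868] [354.8  97.4] V [148.35 203.   211.   215.   219.  ] 184.0
all [628.   -2.5] [21.5 21.2] 20.5
bright [629.1  -2.6] [18.9 18.5] 21.1
```

View pics/w6c.png

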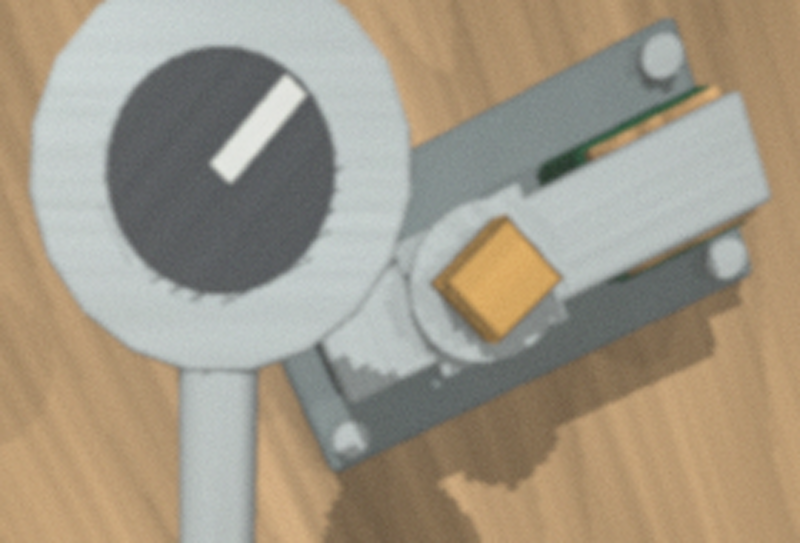

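Mark is at 21.2° and the square at 20.8°, so they're aligned; the remaining shift is about (58, -41) mm.

```bash
python3 -m handwheel '[{"hand":-1,"dx":0.8,"dy":-0.6,"dz":0,"wx":0,"wy":0,"wz":0},{"hand":-1,"dx":2,"dy":-1.4,"dz":0,"wx":0,"wy":0,"wz":0},{"hand":-1,"dx":2,"dy":-1.4,"dz":-1,"wx":0,"wy":0,"wz":0},{"hand":-1,"dx":1.02,"dy":-0.72,"dz":-1.5,"wx":0,"wy":0,"wz":0},{"hand":-1,"dx":0,"dy":0,"dz":-1.5,"wx":0,"wy":0,"wz":0},{"hand":-1,"dx":0,"dy":0,"dz":-0.8,"wx":0,"wy":0,"wz":0},{"hand":-1,"dx":0,"dy":0,"dz":-0.2,"wx":0,"wy":0,"wz":0},{"hand":-1,"dx":0,"dy":0,"dz":0,"wx":0,"wy":0,"wz":0},{"hand":-1,"dx":0,"dy":0,"dz":0,"wx":0,"wy":0,"wz":0}]'
python3 - <<'E'
from hd import *
s,im,d,C=wshot('w7'); print(s['position'],yaw(s),s['time_s'],s['force'],s['moment'])
c=head2(im,C,s['position'][2]+.0267,257,58,67)
i2,d2=vision.capture('side'); save('side2',cv2.resize(i2[150:260,200:340],(764,600),interpolation=cv2.INTER_CUBIC))
E
```

```text
time_s: 8.1
position: [0.5869, -0.0878, 0.0962]
tcp_rot: [[0.43, 0.903, 0.001], [0.903, -0.43, -0.0], [0.0, 0.001, -1.0]]
force: [0.7, -0.0, -3.0]
opening: 0.157
[ 0.58691982 -0.08783545  0.09619403] 64.5163284873274 8.1 [ 0.73332347 -0.015827   -2.96859975] [-0.13115889  0.00894154  0.00600159]
head [ 0.6289 -0.0022] 0.016
px 257.4 59.1 mark n 411 dist 0.0062 ang by centroid 21.2 by axis 21.6
```

View pics/side2.png

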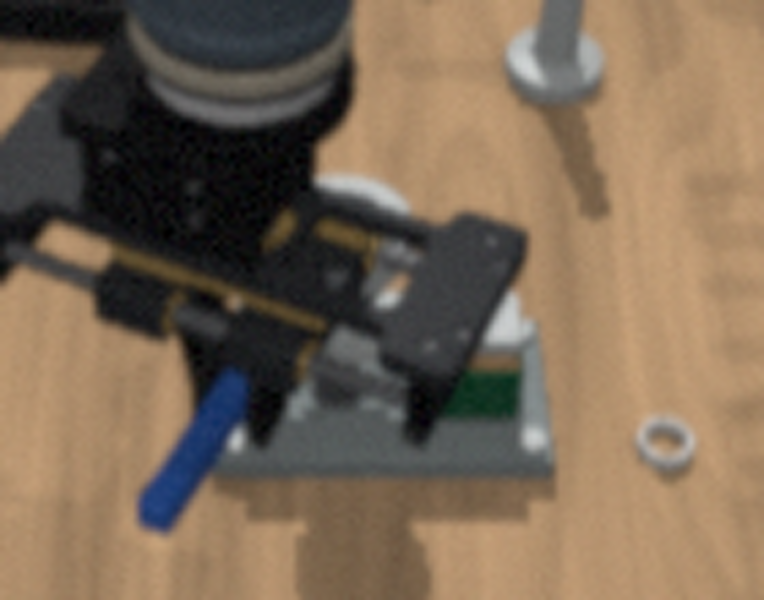

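View pics/w7.png

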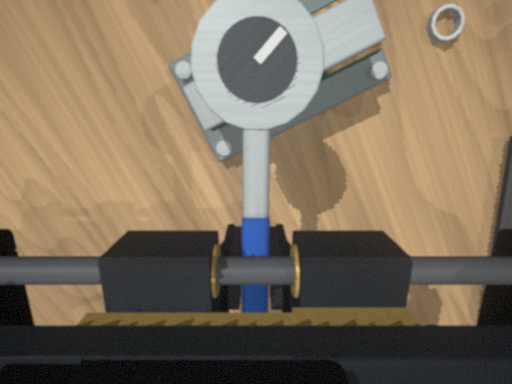

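```bash
python3 -m handwheel '[{"hand":-1,"dx":0,"dy":-0.04,"dz":-0.3,"wx":0,"wy":0,"wz":0},{"hand":-1,"dx":0,"dy":0,"dz":-0.3,"wx":0,"wy":0,"wz":0},{"hand":-1,"dx":0,"dy":0,"dz":-0.2,"wx":0,"wy":0,"wz":0},{"hand":-1,"dx":0,"dy":0,"dz":-0.1,"wx":0,"wy":0,"wz":0}]'
python3 -m handwheel '[{"hand":-1,"dx":0,"dy":0,"dz":-0.1,"wx":0,"wy":0,"wz":0},{"hand":-1,"dx":0,"dy":0,"dz":-0.1,"wx":0,"wy":0,"wz":0},{"hand":-1,"dx":0,"dy":0,"dz":0,"wx":0,"wy":0,"wz":0}]'
```

```text
time_s: 8.6
position: [0.5869, -0.0882, 0.0864]
tcp_rot: [[0.431, 0.902, 0.001], [0.902, -0.431, 0.0], [0.0, 0.001, -1.0]]
force: [1.7, -0.1, -2.2]
opening: 0.157
time_s: 8.9
position: [0.5868, -0.0882, 0.0845]
tcp_rot: [[0.431, 0.902, 0.001], [0.902, -0.431, 0.0], [0.0, 0.0, -1.0]]
force: [0.4, 0.4, -2.6]
opening: 0.162
```

The rim is about 5 mm below the top of the square with no contact force, so it's slipping on. I'll keep going down.

```bash
python3 -m handwheel '[{"hand":-1,"dx":0,"dy":0,"dz":-0.2,"wx":0,"wy":0,"wz":0},{"hand":-1,"dx":0,"dy":0,"dz":-0.2,"wx":0,"wy":0,"wz":0},{"hand":-1,"dx":0,"dy":0,"dz":-0.2,"wx":0,"wy":0,"wz":0},{"hand":-1,"dx":0,"dy":0,"dz":-0.1,"wx":0,"wy":0,"wz":0},{"hand":-1,"dx":0,"dy":0,"dz":0,"wx":0,"wy":0,"wz":0}]'
python3 -m handwheel '[{"hand":-1,"dx":0,"dy":0,"dz":-0.1,"wx":0,"wy":0,"wz":0},{"hand":-1,"dx":0,"dy":0,"dz":-0.1,"wx":0,"wy":0,"wz":0},{"hand":-1,"dx":0,"dy":0,"dz":0,"wx":0,"wy":0,"wz":0}]'
```

```text
time_s: 9.4
position: [0.5867, -0.0884, 0.0776]
tcp_rot: [[0.431, 0.903, 0.0], [0.903, -0.431, -0.0], [0.0, 0.0, -1.0]]
force: [0.9, -0.4, -0.9]
opening: 0.155
time_s: 9.7
position: [0.5869, -0.0887, 0.076]
tcp_rot: [[0.431, 0.903, 0.001], [0.903, -0.431, -0.001], [-0.0, 0.001, -1.0]]
force: [1.6, -1.8, 3.0]
opening: 0.156
```

Fully home: rim is at about 0.069 with roughly 6 N net downforce. I'll work out the clockwise swing steps.

```bash
cat > tq.py <<'E'
from h import *
S=np.array([.6289,-.0026])
def torque():
    s=bot.read_state(); p=s['position']; F=s['force']; r=p[:2]-S
    lev=r[0]*F[1]-r[1]*F[0]
    print('t',s['time_s'],'pos',p.round(4),'yaw',yaw(s).round(2),'azim',np.degrees(np.arctan2(-r[1],-r[0])).round(2),'r',np.linalg.norm(r).round(4),'F',np.round(F,1),'Mz',round(s['moment'][2],3),'lever',round(lev,3),'sum',round(lev+s['moment'][2],3))
def swing(a0,steps,r=.0953):
    a=a0; p=-r*np.array([np.cos(np.radians(a)),np.sin(np.radians(a))])
    for st in steps:
        a+=st; q=-r*np.array([np.cos(np.radians(a)),np.sin(np.radians(a))]); d=(q-p)*100
        print(f'to {a:.1f}: dx {d[0]:.2f} dy {d[1]:.2f} wz {np.radians(st):.4f}'); p=q
E
python3 - <<'E'
from tq import *
torque(); swing(63.9,[-2,-4]+[-6]*17)
E
```

```text
t 9.7 pos [ 0.5869 -0.0887  0.076 ] yaw 64.5 azim 63.99 r 0.0958 F [ 1.6 -1.8  3. ] Mz -0.172 lever 0.215 sum 0.043
to 61.9: dx -0.30 dy 0.15 wz -0.0349
to 57.9: dx -0.58 dy 0.33 wz -0.0698
to 51.9: dx -0.82 dy 0.57 wz -0.1047
to 45.9: dx -0.75 dy 0.66 wz -0.1047
to 39.9: dx -0.68 dy 0.73 wz -0.1047
to 33.9: dx -0.60 dy 0.80 wz -0.1047
to 27.9: dx -0.51 dy 0.86 wz -0.1047
to 21.9: dx -0.42 dy 0.90 wz -0.1047
to 15.9: dx -0.32 dy 0.94 wz -0.1047
to 9.9: dx -0.22 dy 0.97 wz -0.1047
to 3.9: dx -0.12 dy 0.99 wz -0.1047
to -2.1: dx -0.02 dy 1.00 wz -0.1047
to -8.1: dx 0.09 dy 0.99 wz -0.1047
to -14.1: dx 0.19 dy 0.98 wz -0.1047
to -20.1: dx 0.29 dy 0.95 wz -0.1047
to -26.1: dx 0.39 dy 0.92 wz -0.1047
to -32.1: dx 0.49 dy 0.87 wz -0.1047
to -38.1: dx 0.57 dy 0.82 wz -0.1047
to -44.1: dx 0.66 dy 0.75 wz -0.1047
```

```bash
python3 -m handwheel '[{"hand":-1,"dx":-0.3,"dy":0.15,"dz":0,"wx":0,"wy":0,"wz":-0.035},{"hand":-1,"dx":-0.58,"dy":0.33,"dz":0,"wx":0,"wy":0,"wz":-0.07},{"hand":-1,"dx":-0.82,"dy":0.57,"dz":0,"wx":0,"wy":0,"wz":-0.105},{"hand":-1,"dx":-0.75,"dy":0.66,"dz":0,"wx":0,"wy":0,"wz":-0.105}]'; python3 -c 'from tq import *; torque()'
```

```text
time_s: 10.1
position: [0.5633, -0.0713, 0.0761]
tcp_rot: [[0.692, 0.722, 0.004], [0.722, -0.692, -0.001], [0.002, 0.003, -1.0]]
force: [3.1, -0.1, -0.0]
opening: 0.157
t 10.1 pos [ 0.5633 -0.0713  0.0761] yaw 46.21 azim 46.33 r 0.095 F [ 3.1 -0.1 -0. ] Mz 0.069 lever 0.22 sum 0.289
```

```bash
python3 -m handwheel '[{"hand":-1,"dx":-0.68,"dy":0.73,"dz":0,"wx":0,"wy":0,"wz":-0.105},{"hand":-1,"dx":-0.6,"dy":0.8,"dz":0,"wx":0,"wy":0,"wz":-0.105},{"hand":-1,"dx":-0.51,"dy":0.86,"dz":0,"wx":0,"wy":0,"wz":-0.105},{"hand":-1,"dx":-0.42,"dy":0.9,"dz":0,"wx":0,"wy":0,"wz":-0.105},{"hand":-1,"dx":-0.32,"dy":0.94,"dz":0,"wx":0,"wy":0,"wz":-0.105},{"hand":-1,"dx":-0.22,"dy":0.97,"dz":0,"wx":0,"wy":0,"wz":-0.105}]'; python3 - <<'E'
from tq import *
torque()
from hd import head2
s,im,d,C=wshot('w8'); head2(im,C,s['position'][2]+.0267,257,58,67); torque()
E
```

```text
time_s: 10.7
position: [0.5362, -0.0198, 0.0761]
tcp_rot: [[0.984, 0.176, 0.004], [0.176, -0.984, -0.002], [0.004, 0.003, -1.0]]
force: [2.2, -2.4, 0.4]
opening: 0.155
t 10.7 pos [ 0.5362 -0.0198  0.0761] yaw 10.15 azim 10.48 r 0.0943 F [ 2.2 -2.4  0.4] Mz -0.014 lever 0.262 sum 0.248
head [ 0.6294 -0.0029] 0.016
px 257.6 59.3 mark n 430 dist 0.0061 ang by centroid -22.8 by axis -26.1
t 10.75 pos [ 0.5359 -0.0185  0.0761] yaw 10.01 azim 9.7 r 0.0943 F [ 3.3 -3.2 -0.4] Mz -0.257 lever 0.349 sum 0.091
```

View pics/w8.png

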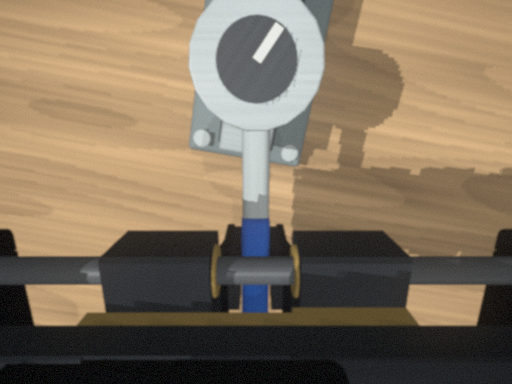

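The mark has turned about 47°, so the screw is being driven after about 7° of slack. I'll continue in steps that are safe against overshoot.

```bash
python3 -m handwheel '[{"hand":-1,"dx":-0.12,"dy":0.99,"dz":0,"wx":0,"wy":0,"wz":-0.105},{"hand":-1,"dx":0.0,"dy":1,"dz":0,"wx":0,"wy":0,"wz":-0.105},{"hand":-1,"dx":0.09,"dy":0.99,"dz":0,"wx":0,"wy":0,"wz":-0.105}]'; python3 -c 'from tq import *; torque()'
```

```text
time_s: 11.05
position: [0.5358, 0.0097, 0.076]
tcp_rot: [[0.991, -0.135, 0.003], [-0.135, -0.991, -0.002], [0.004, 0.002, -1.0]]
force: [2.5, -4.5, -1.1]
opening: 0.156
t 11.05 pos [0.5358 0.0097 0.076 ] yaw -7.78 azim -7.52 r 0.0939 F [ 2.5 -4.5 -1.1] Mz -0.071 lever 0.383 sum 0.312
```

```bash
python3 -m handwheel '[{"hand":-1,"dx":0.1,"dy":0.66,"dz":0,"wx":0,"wy":0,"wz":-0.07},{"hand":-1,"dx":0.14,"dy":0.65,"dz":0,"wx":0,"wy":0,"wz":-0.07}]'; python3 -c 'from tq import *; torque()'
```

```text
time_s: 11.25
position: [0.5385, 0.0225, 0.076]
tcp_rot: [[0.963, -0.271, 0.004], [-0.271, -0.963, -0.003], [0.004, 0.001, -1.0]]
force: [2.7, -4.7, -2.4]
opening: 0.158
t 11.25 pos [0.5385 0.0225 0.076 ] yaw -15.7 azim -15.52 r 0.0938 F [ 2.7 -4.7 -2.4] Mz -0.139 lever 0.36 sum 0.221
```

```bash
python3 -c 'from tq import *; swing(-16.1,[-4]*12,.0945)'
```

```text
to -20.1: dx 0.20 dy 0.63 wz -0.0698
to -24.1: dx 0.25 dy 0.61 wz -0.0698
to -28.1: dx 0.29 dy 0.59 wz -0.0698
to -32.1: dx 0.33 dy 0.57 wz -0.0698
to -36.1: dx 0.37 dy 0.55 wz -0.0698
to -40.1: dx 0.41 dy 0.52 wz -0.0698
to -44.1: dx 0.44 dy 0.49 wz -0.0698
to -48.1: dx 0.48 dy 0.46 wz -0.0698
to -52.1: dx 0.51 dy 0.42 wz -0.0698
to -56.1: dx 0.53 dy 0.39 wz -0.0698
to -60.1: dx 0.56 dy 0.35 wz -0.0698
to -64.1: dx 0.58 dy 0.31 wz -0.0698
```

```bash
python3 -m handwheel '[{"hand":-1,"dx":0.26,"dy":0.61,"dz":-0.03,"wx":0,"wy":0,"wz":-0.07},{"hand":-1,"dx":0.24,"dy":0.61,"dz":-0.02,"wx":0,"wy":0,"wz":-0.07}]'; python3 -c 'from tq import *; torque()'
```

```text
time_s: 11.45
position: [0.543, 0.0347, 0.0756]
tcp_rot: [[0.916, -0.402, 0.003], [-0.402, -0.916, -0.002], [0.003, 0.001, -1.0]]
force: [1.1, -4.4, 0.7]
opening: 0.157
t 11.45 pos [0.543  0.0347 0.0756] yaw -23.72 azim -23.47 r 0.0937 F [ 1.1 -4.4  0.7] Mz -0.108 lever 0.338 sum 0.23
```

```bash
python3 -m handwheel '[{"hand":-1,"dx":0.3,"dy":0.58,"dz":-0.02,"wx":0,"wy":0,"wz":-0.07},{"hand":-1,"dx":0.33,"dy":0.57,"dz":0,"wx":0,"wy":0,"wz":-0.07}]'; python3 -c 'from tq import *; torque()'
```

```text
time_s: 11.65
position: [0.5491, 0.0462, 0.0755]
tcp_rot: [[0.851, -0.526, 0.002], [-0.526, -0.851, -0.002], [0.003, 0.001, -1.0]]
force: [1.3, -4.5, 1.1]
opening: 0.157
t 11.65 pos [0.5491 0.0462 0.0755] yaw -31.73 azim -31.43 r 0.0935 F [ 1.3 -4.5  1.1] Mz -0.061 lever 0.298 sum 0.237
```

```bash
python3 -m handwheel '[{"hand":-1,"dx":0.37,"dy":0.55,"dz":0,"wx":0,"wy":0,"wz":-0.07},{"hand":-1,"dx":0.41,"dy":0.52,"dz":0,"wx":0,"wy":0,"wz":-0.07}]'; python3 -c 'from tq import *; torque()'
```

```text
time_s: 11.85
position: [0.5568, 0.0567, 0.0754]
tcp_rot: [[0.769, -0.639, 0.002], [-0.639, -0.769, -0.003], [0.003, 0.001, -1.0]]
force: [1.1, -4.2, 1.7]
opening: 0.155
t 11.85 pos [0.5568 0.0567 0.0754] yaw -39.74 azim -39.44 r 0.0934 F [ 1.1 -4.2  1.7] Mz -0.026 lever 0.238 sum 0.212
```

About 97° run down so far, and the last joint would run short of range past -80°. I'll ratchet back now; the return slips freely.

```bash
python3 -c 'from tq import *; swing(-40.1,[4]+[8]*9,.0938); print(bot.read_state()["joint_positions"])'
```

```text
to -36.1: dx -0.40 dy -0.52 wz 0.0698
to -28.1: dx -0.70 dy -1.11 wz 0.1396
to -20.1: dx -0.53 dy -1.19 wz 0.1396
to -12.1: dx -0.36 dy -1.26 wz 0.1396
to -4.1: dx -0.18 dy -1.30 wz 0.1396
to 3.9: dx -0.00 dy -1.31 wz 0.1396
to 11.9: dx 0.18 dy -1.30 wz 0.1396
to 19.9: dx 0.36 dy -1.26 wz 0.1396
to 27.9: dx 0.53 dy -1.20 wz 0.1396
to 35.9: dx 0.69 dy -1.11 wz 0.1396
[ -5.54356732  37.38799297  98.45336396  -0.20831695  44.03615179
 124.34194699]
```

```bash
python3 -m handwheel '[{"hand":-1,"dx":-0.4,"dy":-0.52,"dz":0,"wx":0,"wy":0,"wz":0.07},{"hand":-1,"dx":-0.7,"dy":-1.11,"dz":0,"wx":0,"wy":0,"wz":0.14},{"hand":-1,"dx":-0.53,"dy":-1.19,"dz":0,"wx":0,"wy":0,"wz":0.14},{"hand":-1,"dx":-0.36,"dy":-1.26,"dz":0,"wx":0,"wy":0,"wz":0.14},{"hand":-1,"dx":-0.18,"dy":-1.3,"dz":0,"wx":0,"wy":0,"wz":0.14}]'; python3 -c 'from tq import *; torque()'
```

```text
time_s: 12.35
position: [0.5345, 0.0031, 0.0753]
tcp_rot: [[0.998, -0.057, 0.002], [-0.057, -0.998, -0.001], [0.002, 0.001, -1.0]]
force: [1.4, -2.2, 0.5]
opening: 0.155
t 12.35 pos [0.5345 0.0031 0.0753] yaw -3.25 azim -3.48 r 0.0945 F [ 1.4 -2.2  0.5] Mz -0.261 lever 0.202 sum -0.059
```

```bash
python3 -m handwheel '[{"hand":-1,"dx":0,"dy":-1.31,"dz":0,"wx":0,"wy":0,"wz":0.14},{"hand":-1,"dx":0.18,"dy":-1.3,"dz":0,"wx":0,"wy":0,"wz":0.14},{"hand":-1,"dx":0.36,"dy":-1.26,"dz":0,"wx":0,"wy":0,"wz":0.14},{"hand":-1,"dx":0.53,"dy":-1.2,"dz":0,"wx":0,"wy":0,"wz":0.14},{"hand":-1,"dx":0.69,"dy":-1.11,"dz":0,"wx":0,"wy":0,"wz":0.14},{"hand":-1,"dx":0,"dy":0,"dz":0,"wx":0,"wy":0,"wz":0}]'; python3 - <<'E'
from tq import *
torque()
from hd import head2
s,im,d,C=wshot('w9'); head2(im,C,s['position'][2]+.0267,257,58,67); torque()
E
```

```text
time_s: 12.95
position: [0.5524, -0.059, 0.0752]
tcp_rot: [[0.805, 0.594, 0.001], [0.594, -0.805, -0.0], [0.0, 0.001, -1.0]]
force: [-0.6, -0.3, 1.9]
opening: 0.161
t 12.95 pos [ 0.5524 -0.059   0.0752] yaw 36.42 azim 36.4 r 0.095 F [-0.6 -0.3  1.9] Mz -0.103 lever -0.009 sum -0.112
head [ 0.6291 -0.0027] 0.0158
px 257.2 59.3 mark n 419 dist 0.0068 ang by centroid -68.8 by axis -66.6
t 13.0 pos [ 0.5519 -0.0581  0.075 ] yaw 36.25 azim 35.8 r 0.095 F [-0.1 -1.9  1.8] Mz -0.216 lever 0.142 sum -0.074
```

The screw has turned about 89° in total (mark at -67°), and the return slipped with about -0.1 N m. Bite is at most about 31° away, so I'll use small steps with a torque check after each.

```bash
python3 -c 'from tq import *; swing(35.9,[-4]*14,.0945)'; python3 -m handwheel '[{"hand":-1,"dx":-0.36,"dy":0.55,"dz":0,"wx":0,"wy":0,"wz":-0.07},{"hand":-1,"dx":-0.33,"dy":0.57,"dz":0,"wx":0,"wy":0,"wz":-0.07}]'; python3 -c 'from tq import *; torque()'
```

```text
to 31.9: dx -0.37 dy 0.55 wz -0.0698
to 27.9: dx -0.33 dy 0.57 wz -0.0698
to 23.9: dx -0.29 dy 0.59 wz -0.0698
to 19.9: dx -0.25 dy 0.61 wz -0.0698
to 15.9: dx -0.20 dy 0.63 wz -0.0698
to 11.9: dx -0.16 dy 0.64 wz -0.0698
to 7.9: dx -0.11 dy 0.65 wz -0.0698
to 3.9: dx -0.07 dy 0.66 wz -0.0698
to -0.1: dx -0.02 dy 0.66 wz -0.0698
to -4.1: dx 0.02 dy 0.66 wz -0.0698
to -8.1: dx 0.07 dy 0.66 wz -0.0698
to -12.1: dx 0.12 dy 0.65 wz -0.0698
to -16.1: dx 0.16 dy 0.64 wz -0.0698
to -20.1: dx 0.20 dy 0.63 wz -0.0698
time_s: 13.2
position: [0.5447, -0.0463, 0.075]
tcp_rot: [[0.882, 0.471, 0.001], [0.471, -0.882, -0.001], [0.0, 0.001, -1.0]]
force: [1.0, -2.3, 1.0]
opening: 0.16
t 13.2 pos [ 0.5447 -0.0463  0.075 ] yaw 28.08 azim 27.45 r 0.0949 F [ 1.  -2.3  1. ] Mz -0.249 lever 0.233 sum -0.017
```

```bash
python3 -m handwheel '[{"hand":-1,"dx":-0.29,"dy":0.59,"dz":0,"wx":0,"wy":0,"wz":-0.07},{"hand":-1,"dx":-0.25,"dy":0.61,"dz":0,"wx":0,"wy":0,"wz":-0.07}]'; python3 -c 'from tq import *; torque()'
```

```text
time_s: 13.4
position: [0.5397, -0.0341, 0.0751]
tcp_rot: [[0.939, 0.344, 0.002], [0.344, -0.939, -0.001], [0.001, 0.002, -1.0]]
force: [1.9, -3.4, 1.4]
opening: 0.155
t 13.4 pos [ 0.5397 -0.0341  0.0751] yaw 20.09 azim 19.44 r 0.0946 F [ 1.9 -3.4  1.4] Mz -0.256 lever 0.368 sum 0.112
```

```bash
python3 -m handwheel '[{"hand":-1,"dx":-0.2,"dy":0.63,"dz":0,"wx":0,"wy":0,"wz":-0.07}]'; python3 -c 'from tq import *; torque()'
```

```text
time_s: 13.5
position: [0.538, -0.0279, 0.0752]
tcp_rot: [[0.961, 0.277, 0.002], [0.277, -0.961, -0.001], [0.002, 0.002, -1.0]]
force: [1.2, -4.0, 0.6]
opening: 0.162
t 13.5 pos [ 0.538  -0.0279  0.0752] yaw 16.09 azim 15.55 r 0.0944 F [ 1.2 -4.   0.6] Mz -0.341 lever 0.393 sum 0.051
```

```bash
python3 -m handwheel '[{"hand":-1,"dx":-0.16,"dy":0.64,"dz":0,"wx":0,"wy":0,"wz":-0.075}]'; python3 - <<'E'
from tq import *
torque()
from hd import head2
s,im,d,C=wshot('w10'); head2(im,C,s['position'][2]+.0267,257,58,67); torque()
E
```

```text
time_s: 13.6
position: [0.5364, -0.0218, 0.0752]
tcp_rot: [[0.979, 0.205, 0.003], [0.205, -0.979, -0.002], [0.002, 0.002, -1.0]]
force: [1.4, -4.0, 0.2]
opening: 0.154
t 13.6 pos [ 0.5364 -0.0218  0.0752] yaw 11.82 azim 11.74 r 0.0944 F [ 1.4 -4.   0.2] Mz -0.188 lever 0.397 sum 0.209
head [ 0.6291 -0.002 ] 0.0159
px 256.7 59.3 mark n 433 dist 0.0069 ang by centroid -80.3 by axis -78.0
t 13.65 pos [ 0.5362 -0.0209  0.0752] yaw 11.73 azim 11.18 r 0.0945 F [ 2.6 -5.4 -0.5] Mz -0.407 lever 0.543 sum 0.136
```

```bash
python3 -m handwheel '[{"hand":-1,"dx":-0.11,"dy":0.62,"dz":-0.02,"wx":0,"wy":0,"wz":-0.075}]'; python3 -c 'from tq import *; torque()'; python3 -m handwheel '[{"hand":-1,"dx":-0.05,"dy":0.65,"dz":0,"wx":0,"wy":0,"wz":-0.07}]'; python3 -c 'from tq import *; torque()'
```

```text
time_s: 13.75
position: [0.5354, -0.0158, 0.075]
tcp_rot: [[0.991, 0.134, 0.002], [0.134, -0.991, -0.002], [0.002, 0.002, -1.0]]
force: [1.6, -2.1, 1.2]
opening: 0.159
t 13.75 pos [ 0.5354 -0.0158  0.075 ] yaw 7.69 azim 8.05 r 0.0944 F [ 1.6 -2.1  1.2] Mz -0.022 lever 0.215 sum 0.192
time_s: 13.85
position: [0.5348, -0.009, 0.075]
tcp_rot: [[0.998, 0.063, 0.002], [0.063, -0.998, -0.001], [0.002, 0.001, -1.0]]
force: [2.6, -3.0, 1.5]
opening: 0.156
t 13.85 pos [ 0.5348 -0.009   0.075 ] yaw 3.63 azim 3.89 r 0.0943 F [ 2.6 -3.   1.5] Mz -0.06 lever 0.3 sum 0.239
```

```bash
python3 -m handwheel '[{"hand":-1,"dx":-0.02,"dy":0.65,"dz":0,"wx":0,"wy":0,"wz":-0.07}]'; python3 -c 'from tq import *; torque()'
```

```text
time_s: 13.95
position: [0.5347, -0.0025, 0.075]
tcp_rot: [[1.0, -0.006, 0.002], [-0.006, -1.0, -0.001], [0.002, 0.001, -1.0]]
force: [1.4, -3.2, 0.4]
opening: 0.159
t 13.95 pos [ 0.5347 -0.0025  0.075 ] yaw -0.36 azim -0.08 r 0.0942 F [ 1.4 -3.2  0.4] Mz -0.083 lever 0.3 sum 0.217
```

```bash
python3 -m handwheel '[{"hand":-1,"dx":0.02,"dy":0.65,"dz":0,"wx":0,"wy":0,"wz":-0.07}]'; python3 -c 'from tq import *; torque()'
```

```text
time_s: 14.05
position: [0.5349, 0.004, 0.075]
tcp_rot: [[0.997, -0.076, 0.002], [-0.076, -0.997, -0.001], [0.003, 0.001, -1.0]]
force: [3.0, -2.9, 1.5]
opening: 0.156
t 14.05 pos [0.5349 0.004  0.075 ] yaw -4.37 azim -4.04 r 0.0942 F [ 3.  -2.9  1.5] Mz -0.111 lever 0.252 sum 0.141
```

```bash
python3 -m handwheel '[{"hand":-1,"dx":0.07,"dy":0.65,"dz":0,"wx":0,"wy":0,"wz":-0.07}]'; python3 -c 'from tq import *; torque()'
```

```text
time_s: 14.15
position: [0.5357, 0.0103, 0.075]
tcp_rot: [[0.989, -0.145, 0.002], [-0.145, -0.989, -0.002], [0.003, 0.002, -1.0]]
force: [2.2, -5.6, 0.8]
opening: 0.156
t 14.15 pos [0.5357 0.0103 0.075 ] yaw -8.33 azim -7.86 r 0.0941 F [ 2.2 -5.6  0.8] Mz -0.009 lever 0.496 sum 0.486
```

It has bitten: torque jumped to about 0.49 N m. Going on in fine steps.

```bash
python3 -m handwheel '[{"hand":-1,"dx":0,"dy":0,"dz":0,"wx":0,"wy":0,"wz":0}]' >/dev/null; python3 -c 'from tq import *; torque()';  python3 -m handwheel '[{"hand":-1,"dx":0.03,"dy":0.25,"dz":0,"wx":0,"wy":0,"wz":-0.026}]'>/dev/null; python3 -c 'from tq import *; torque()'
```

```text
t 14.25 pos [0.5357 0.0104 0.075 ] yaw -8.13 azim -7.96 r 0.0941 F [ 2.2 -5.9  0.7] Mz -0.089 lever 0.518 sum 0.429
t 14.35 pos [0.536  0.0123 0.0749] yaw -9.61 azim -9.12 r 0.0941 F [ 2.  -4.7  1. ] Mz 0.008 lever 0.408 sum 0.416
```

```bash
python3 -m handwheel '[{"hand":-1,"dx":0.04,"dy":0.25,"dz":0,"wx":0,"wy":0,"wz":-0.026}]' >/dev/null; python3 -c 'from tq import *; torque()'
```

```text
t 14.45 pos [0.5365 0.0147 0.075 ] yaw -11.12 azim -10.63 r 0.0941 F [ 1.5 -5.7  1. ] Mz 0.09 lever 0.498 sum 0.588
```

```bash
python3 -m handwheel '[{"hand":-1,"dx":0.04,"dy":0.25,"dz":0,"wx":0,"wy":0,"wz":-0.026}]' >/dev/null; python3 -c 'from tq import *; torque()'
```

```text
t 14.55 pos [0.5369 0.0171 0.075 ] yaw -12.61 azim -12.09 r 0.0941 F [ 2.5 -5.2  0.5] Mz 0.033 lever 0.43 sum 0.463
```

```bash
python3 -m handwheel '[{"hand":-1,"dx":0.1,"dy":0.49,"dz":0,"wx":0,"wy":0,"wz":-0.052}]' >/dev/null; python3 -c 'from tq import *; torque()';  python3 -m handwheel '[{"hand":-1,"dx":0,"dy":0,"dz":0,"wx":0,"wy":0,"wz":0}]'>/dev/null; python3 -c 'from tq import *; torque()'
```

```text
t 14.65 pos [0.5381 0.0218 0.075 ] yaw -15.62 azim -15.01 r 0.0941 F [ 2.9 -6.3  0.5] Mz 0.085 lever 0.504 sum 0.589
t 14.75 pos [0.5381 0.022  0.075 ] yaw -15.54 azim -15.16 r 0.094 F [ 1.3 -6.6  1.4] Mz 0.0 lever 0.57 sum 0.57
```

```bash
python3 -m handwheel '[{"hand":-1,"dx":0.06,"dy":0.25,"dz":0,"wx":0,"wy":0,"wz":-0.026}]' >/dev/null; python3 -c 'from tq import *; torque()';  python3 -m handwheel '[{"hand":-1,"dx":0,"dy":0,"dz":0,"wx":0,"wy":0,"wz":0}]'>/dev/null; python3 -c 'from tq import *; torque()'
```

```text
t 14.85 pos [0.5388 0.024  0.075 ] yaw -17.03 azim -16.45 r 0.094 F [ 2.7 -6.1  0.4] Mz 0.131 lever 0.481 sum 0.612
t 14.95 pos [0.5388 0.0242 0.075 ] yaw -17.0 azim -16.54 r 0.094 F [ 2.4 -8.3  0.9] Mz 0.073 lever 0.684 sum 0.757
```

```bash
python3 -m handwheel '[{"hand":-1,"dx":0.1,"dy":0.4,"dz":0,"wx":0,"wy":0,"wz":-0.044}]' >/dev/null; python3 -c 'from tq import *; torque()';  for i in 1 2 3; do python3 -m handwheel '[{"hand":-1,"dx":0,"dy":0,"dz":0,"wx":0,"wy":0,"wz":0}]'>/dev/null; python3 -c 'from tq import *; torque()'; done
```

```text
t 15.05 pos [0.5399 0.0277 0.075 ] yaw -19.57 azim -18.84 r 0.094 F [ 3.4 -6.9 -0.3] Mz 0.135 lever 0.507 sum 0.642
t 15.15 pos [0.5401 0.028  0.075 ] yaw -19.52 azim -19.03 r 0.094 F [ 2.2 -7.9  0.4] Mz 0.174 lever 0.63 sum 0.804
t 15.25 pos [0.54   0.0278 0.075 ] yaw -19.48 azim -18.9 r 0.094 F [ 2.5 -7.8 -0.5] Mz 0.107 lever 0.614 sum 0.721
t 15.35 pos [0.54   0.0278 0.075 ] yaw -19.49 azim -18.87 r 0.094 F [ 3.4 -7.3 -0.4] Mz 0.151 lever 0.55 sum 0.701
```

```bash
python3 -m handwheel '[{"hand":-1,"dx":0.1,"dy":0.42,"dz":0,"wx":0,"wy":0,"wz":-0.045}]' >/dev/null; python3 -c 'from tq import *; torque()';  for i in 1 2 3 4; do python3 -m handwheel '[{"hand":-1,"dx":0,"dy":0,"dz":0,"wx":0,"wy":0,"wz":0}]'>/dev/null; python3 -c 'from tq import *; torque()'; done
python3 - <<'E'
from hd import head2
from h import *
s,im,d,C=wshot('w11'); head2(im,C,s['position'][2]+.0267,257,58,67)
E
```

```text
t 15.45 pos [0.5413 0.0316 0.075 ] yaw -22.14 azim -21.36 r 0.094 F [ 4.6 -9.  -0.5] Mz 0.266 lever 0.634 sum 0.899
t 15.55 pos [0.5415 0.0319 0.075 ] yaw -22.08 azim -21.56 r 0.094 F [ 3.4 -8.8 -0.5] Mz 0.087 lever 0.648 sum 0.735
t 15.65 pos [0.5414 0.0317 0.075 ] yaw -22.04 azim -21.42 r 0.094 F [ 2.9 -8.6 -0.8] Mz 0.142 lever 0.655 sum 0.796
t 15.75 pos [0.5414 0.0317 0.075 ] yaw -22.05 azim -21.39 r 0.094 F [ 3.2 -8.6 -0.6] Mz 0.146 lever 0.638 sum 0.784
t 15.85 pos [0.5414 0.0317 0.075 ] yaw -22.05 azim -21.41 r 0.094 F [ 3.5 -8.  -0. ] Mz 0.19 lever 0.579 sum 0.769
head [ 0.6286 -0.0033] 0.0161
px 257.9 59.3 mark n 474 dist 0.0062 ang by centroid -110.7 by axis -109.6
```

View pics/w11.png

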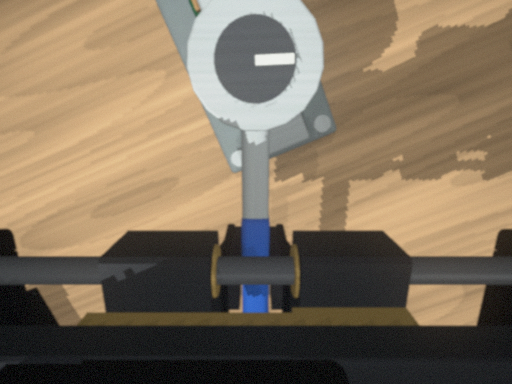

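Firmly tight: a steady ~0.78 N m, about 15° past the bite. I'll stop there and swing back to unload before lifting off.

```bash
python3 -c 'from tq import *; swing(-21.4,[4,6,6,6],.0942)'; python3 -m handwheel '[{"hand":-1,"dx":-0.22,"dy":-0.62,"dz":0,"wx":0,"wy":0,"wz":0.07},{"hand":-1,"dx":-0.24,"dy":-0.96,"dz":0,"wx":0,"wy":0,"wz":0.105},{"hand":-1,"dx":-0.14,"dy":-0.98,"dz":0,"wx":0,"wy":0,"wz":0.105},{"hand":-1,"dx":-0.04,"dy":-0.99,"dz":0,"wx":0,"wy":0,"wz":0.105},{"hand":-1,"dx":0,"dy":0,"dz":0,"wx":0,"wy":0,"wz":0}]'; python3 -c 'from tq import *; torque()'
```

```text
to -17.4: dx -0.22 dy -0.62 wz 0.0698
to -11.4: dx -0.25 dy -0.96 wz 0.1047
to -5.4: dx -0.14 dy -0.98 wz 0.1047
to 0.6: dx -0.04 dy -0.99 wz 0.1047
time_s: 16.4
position: [0.5342, -0.0026, 0.0749]
tcp_rot: [[1.0, -0.004, 0.003], [-0.004, -1.0, -0.0], [0.003, 0.0, -1.0]]
force: [3.2, -0.6, 1.4]
opening: 0.157
t 16.4 pos [ 0.5342 -0.0026  0.0749] yaw -0.25 azim 0.03 r 0.0947 F [ 3.2 -0.6  1.4] Mz -0.058 lever 0.052 sum -0.005
```

```bash
python3 -m handwheel '[{"hand":-1,"dx":0.05,"dy":0,"dz":0.2,"wx":0,"wy":0,"wz":0},{"hand":-1,"dx":0,"dy":0,"dz":0.4,"wx":0,"wy":0,"wz":0},{"hand":-1,"dx":0,"dy":0,"dz":0.5,"wx":0,"wy":0,"wz":0},{"hand":-1,"dx":0,"dy":0,"dz":0.6,"wx":0,"wy":0,"wz":0},{"hand":-1,"dx":0,"dy":0,"dz":1.3,"wx":0,"wy":0,"wz":0},{"hand":-1,"dx":0,"dy":0,"dz":2,"wx":0,"wy":0,"wz":0},{"hand":-1,"dx":0,"dy":0,"dz":2,"wx":0,"wy":0,"wz":0},{"hand":-1,"dx":0,"dy":0,"dz":0,"wx":0,"wy":0,"wz":0},{"hand":-1,"dx":0,"dy":0,"dz":0,"wx":0,"wy":0,"wz":0}]'
python3 - <<'E'
from hd import head2
from tq import *
torque()
s,im,d,C=wshot('w12'); c=head2(im,C,s['position'][2]+.0267,257,58,67); print(c-s['position'][:2], s['tcp_rot'].round(4) if hasattr(s['tcp_rot'],'round') else s['tcp_rot'])
P=pts(d,C)
for v,u in [(20,210),(58,200),(58,315),(100,215),(160,257),(200,257),(240,257)]: print(v,u,P[v,u].round(4))
E
```

```text
time_s: 17.3
position: [0.5312, -0.0005, 0.1436]
tcp_rot: [[1.0, -0.003, -0.005], [-0.003, -1.0, 0.001], [-0.005, -0.001, -1.0]]
force: [-0.2, 0.2, -3.3]
opening: 0.155
t 17.3 pos [ 5.312e-01 -5.000e-04  1.436e-01] yaw -0.2 azim -1.21 r 0.0978 F [-0.2  0.2 -3.3] Mz -0.005 lever -0.014 sum -0.02
head [ 6.237e-01 -2.000e-04] 0.0205
px 256.4 64.7 mark n 567 dist 0.0063 ang by centroid -63.5 by axis -128.0
[0.09254617 0.00034688] [[ 1.     -0.0035 -0.0048]
 [-0.0035 -1.      0.0012]
 [-0.0048 -0.0012 -1.    ]]
20 210 [0.6794 0.0391 0.015 ]
58 200 [0.6513 0.0515 0.0013]
58 315 [ 0.651  -0.0552  0.001 ]
100 215 [0.6104 0.021  0.1432]
160 257 [ 5.807e-01 -5.000e-04  1.519e-01]
200 257 [ 5.611e-01 -4.000e-04  1.580e-01]
240 257 [ 5.428e-01 -4.000e-04  1.665e-01]
```

View pics/w12.png

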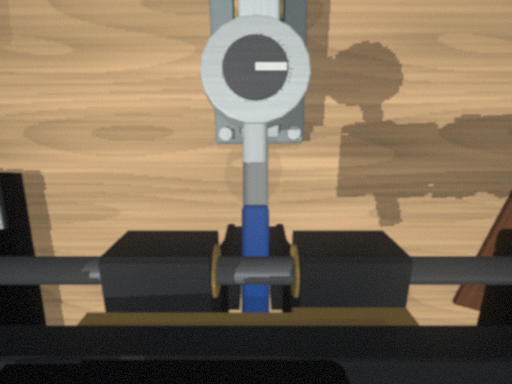

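The wrench came off, but it pitched about 18° head-down in the fingers: handle depth falls from 0.1665 to 0.143 along its length. I'll pitch the tool back to level the wrench, turn to the rest's yaw and look again.

```bash
python3 -m handwheel '[{"hand":-1,"dx":0,"dy":-1,"dz":0.5,"wx":0,"wy":-0.103,"wz":0},{"hand":-1,"dx":-0.3,"dy":-2,"dz":0.5,"wx":0,"wy":-0.103,"wz":0},{"hand":-1,"dx":-0.5,"dy":-3,"dz":0,"wx":0,"wy":-0.103,"wz":0},{"hand":-1,"dx":-0.5,"dy":-4,"dz":0,"wx":0,"wy":0,"wz":-0.1},{"hand":-1,"dx":-0.6,"dy":-4,"dz":0,"wx":0,"wy":0,"wz":-0.1},{"hand":-1,"dx":-0.6,"dy":-4,"dz":0,"wx":0,"wy":0,"wz":-0.1},{"hand":-1,"dx":-0.6,"dy":-4,"dz":0,"wx":0,"wy":0,"wz":0},{"hand":-1,"dx":-0.6,"dy":-4,"dz":0,"wx":0,"wy":0,"wz":0},{"hand":-1,"dx":-0.5,"dy":-2.1,"dz":0,"wx":0,"wy":0,"wz":0},{"hand":-1,"dx":0,"dy":0,"dz":0,"wx":0,"wy":0,"wz":0}]'
python3 -m handwheel '[{"hand":-1,"dx":0,"dy":0,"dz":0,"wx":0,"wy":0,"wz":0},{"hand":-1,"dx":0,"dy":0,"dz":0,"wx":0,"wy":0,"wz":0}]'
python3 - <<'E'
from h import *
s,im,d,C=wshot('w13'); print(s['position'],s['tcp_rot'],s['time_s'],s['force'],s['moment'],s['joint_positions'])
P=pts(d,C); p=np.array(s['position'])
for v,u in [(40,215),(64,208),(64,300),(64,256),(100,215),(160,257),(180,257),(200,257),(220,257),(240,257)]: print(v,u,P[v,u].round(4),im[v,u])
i2,d2=vision.capture('side'); save('side3',i2)
i2,d2=vision.capture('scene'); save('scene3',i2)
E
```

```text
time_s: 18.35
position: [0.4907, -0.2841, 0.1531]
tcp_rot: [[0.909, -0.303, 0.286], [-0.29, -0.953, -0.088], [0.299, -0.003, -0.954]]
force: [0.2, 1.0, -2.9]
opening: 0.161
time_s: 18.55
position: [0.4908, -0.2792, 0.1533]
tcp_rot: [[0.911, -0.298, 0.285], [-0.285, -0.955, -0.084], [0.297, -0.004, -0.955]]
force: [0.3, 1.3, -3.6]
opening: 0.153
[ 0.49080023 -0.27924234  0.15326771] [[ 0.91111763 -0.29767996  0.28504616]
 [-0.28549061 -0.95465534 -0.08442926]
 [ 0.29725374 -0.00445301 -0.95478814]] 18.55 [ 0.29182662  1.29535275 -3.6479918 ] [0.21870139 0.47837752 0.02528153] [-45.58488259  26.56122941 107.73640628  16.06249786  31.48766146
  49.08967416]
40 215 [ 0.5997 -0.29    0.1761] [212 220 218]
64 208 [ 0.5882 -0.2829  0.1772] [208 217 215]
64 300 [ 0.5745 -0.3284  0.176 ] [208 216 212]
64 256 [ 0.5799 -0.3062  0.1792] [231 234 229]
100 215 [ 0.5694 -0.2808  0.1767] [219 223 224]
160 257 [ 0.5336 -0.2923  0.1754] [209 218 214]
180 257 [ 0.5237 -0.2892  0.1765] [199 206 204]
200 257 [ 0.5139 -0.2861  0.1774] [148 156 153]
220 257 [ 0.5043 -0.2831  0.1787] [ 61  91 159]
240 257 [ 0.4948 -0.2802  0.179 ] [ 56  89 156]
```

View pics/w13.png

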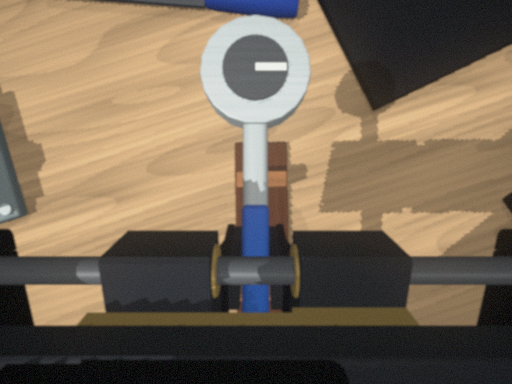

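View pics/side3.png

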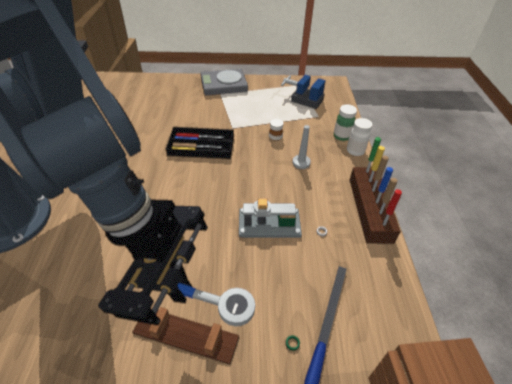

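View pics/scene3.png

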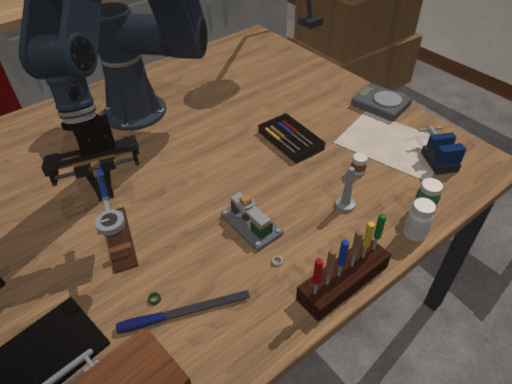

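```bash
python3 - <<'E'
from hd import *
im,d,C=wload('w13')
for z in (.177,.179): head2(im,C,z,255.5,68,54)
hsv=cv2.cvtColor(im,cv2.COLOR_RGB2HSV)
# handle centreline px and direction on plane z=.177
for v in (130,150,170,190,210,225):
    row=(hsv[v,235:280,2]>0)&((hsv[v,235:280,1]<40)|((hsv[v,235:280,0]>105)&(hsv[v,235:280,0]<128))); us=np.nonzero(row)[0]+235
    print(v,us.min(),us.max(),ray('',us.mean(),v,.178,C).round(4))
E
```

```text
head [ 0.5725 -0.3031] 0.0253
px 254.6 81.3 mark n 617 dist 0.0041 ang by centroid -172.1 by axis 135.0
head [ 0.5717 -0.3029] 0.025
px 254.6 81.3 mark n 617 dist 0.0041 ang by centroid -172.1 by axis 135.0
130 243 266 [ 0.5482 -0.2955  0.178 ]
150 243 267 [ 0.5384 -0.2927  0.178 ]
170 243 267 [ 0.5287 -0.2897  0.178 ]
190 243 267 [ 0.519  -0.2867  0.178 ]
210 242 268 [ 0.5094 -0.2837  0.178 ]
225 242 268 [ 0.5022 -0.2814  0.178 ]
```

The wrench is level again, with handle yaw about -17.0°, head at about (0.578, -0.3055) and grip axis z ≈ 0.171. I'll shift slightly and lower it onto the rest.

```bash
python3 -m handwheel '[{"hand":-1,"dx":-0.25,"dy":-0.15,"dz":-1,"wx":0,"wy":0,"wz":-0.008},{"hand":-1,"dx":-0.2,"dy":-0.18,"dz":-2.5,"wx":0,"wy":0,"wz":0},{"hand":-1,"dx":0,"dy":0,"dz":-3,"wx":0,"wy":0,"wz":0},{"hand":-1,"dx":0,"dy":0,"dz":-2.5,"wx":0,"wy":0,"wz":0},{"hand":-1,"dx":0,"dy":0,"dz":-1.5,"wx":0,"wy":0,"wz":0},{"hand":-1,"dx":0,"dy":0,"dz":-0.8,"wx":0,"wy":0,"wz":0},{"hand":-1,"dx":0,"dy":0,"dz":0,"wx":0,"wy":0,"wz":0},{"hand":-1,"dx":0,"dy":0,"dz":0,"wx":0,"wy":0,"wz":0}]'
python3 - <<'E'
from h import *
s,im,d,C=wshot('w14'); print(s['position'],s['force'],s['moment'])
print('G',s['position']-.0187*s['tcp_rot'][:,2])
E
```

```text
time_s: 19.5
position: [0.4874, -0.2847, 0.0413]
tcp_rot: [[0.908, -0.306, 0.287], [-0.293, -0.952, -0.09], [0.301, -0.002, -0.954]]
force: [0.4, -0.3, -3.0]
opening: 0.159
[ 0.4873699  -0.28468578  0.04130615] [ 0.43433498 -0.25816979 -2.95776771] [ 0.17973548  0.44295705 -0.00794144]
G [ 0.4820077  -0.28299809  0.05914119]
```

View pics/w14.png

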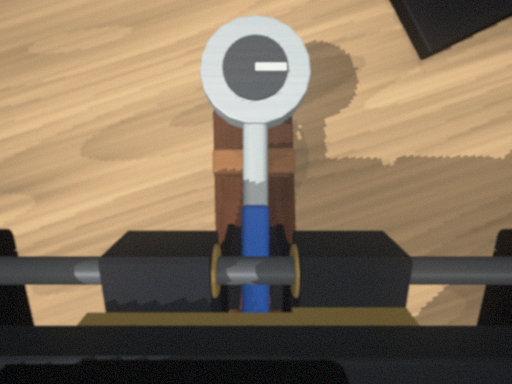

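```bash
python3 - <<'E'
from h import *
im,d,C=wload('w14')
h=ray('',255.5,68,.067,C); f=ray('',254,150,.036,C); b=ray('',254,172,.036,C); print(h,f,b,np.linalg.norm((f-b)[:2]),'head-block',np.linalg.norm((h-(f+b)/2)[:2]))
im,d,C=wload('w3')
h=ray('',257,58,.052,C); f=ray('',255,137,.036,C); b=ray('',255,166,.036,C); print(h,f,b,np.linalg.norm((f-b)[:2]),'head-block',np.linalg.norm((h-(f+b)/2)[:2]))
E
python3 -m handwheel '[{"hand":-1,"dx":0,"dy":0,"dz":-0.8,"wx":0,"wy":0,"wz":0},{"hand":-1,"dx":0,"dy":0,"dz":-0.3,"wx":0,"wy":0,"wz":0},{"hand":-1,"dx":0,"dy":0,"dz":0,"wx":0,"wy":0,"wz":0}]'; python3 -c 'from tq import *; torque()'
```

```text
[ 0.57449349 -0.31155376  0.067     ] [ 0.54016576 -0.29955195  0.036     ] [ 0.52740859 -0.29545167  0.036     ] 0.013399907830635443 head-block 0.04306345699836747
[ 0.57281033 -0.3103581   0.052     ] [ 0.54108399 -0.29945013  0.036     ] [ 0.52727395 -0.29508173  0.036     ] 0.01448448056072753 head-block 0.04078954077260148
time_s: 19.85
position: [0.4875, -0.2849, 0.0308]
tcp_rot: [[0.907, -0.307, 0.287], [-0.293, -0.952, -0.091], [0.301, -0.002, -0.954]]
force: [-0.6, 0.5, -3.8]
opening: 0.16
t 19.85 pos [ 0.4875 -0.2849  0.0308] yaw -17.89 azim 63.39 r 0.3158 F [-0.6  0.5 -3.8] Mz -0.008 lever -0.241 sum -0.249
```

```bash
python3 -m handwheel '[{"hand":-1,"dx":-0.19,"dy":0.08,"dz":-0.2,"wx":0,"wy":0,"wz":0.005},{"hand":-1,"dx":0,"dy":0,"dz":-0.15,"wx":0,"wy":0,"wz":0},{"hand":-1,"dx":0,"dy":0,"dz":0,"wx":0,"wy":0,"wz":0}]'; python3 -m handwheel '[{"hand":-1,"dx":0,"dy":0,"dz":-0.1,"wx":0,"wy":0,"wz":0},{"hand":-1,"dx":0,"dy":0,"dz":0,"wx":0,"wy":0,"wz":0}]'
```

```text
time_s: 20.15
position: [0.4856, -0.2842, 0.0273]
tcp_rot: [[0.909, -0.302, 0.288], [-0.289, -0.953, -0.089], [0.301, -0.002, -0.954]]
force: [0.1, -0.1, -3.5]
opening: 0.159
time_s: 20.35
position: [0.4857, -0.2843, 0.0267]
tcp_rot: [[0.909, -0.302, 0.288], [-0.288, -0.953, -0.09], [0.302, -0.002, -0.953]]
force: [-1.0, -0.2, 2.0]
opening: 0.157
```

It's resting on the blocks (about 5 N). Opening the gripper.

```bash
python3 -m handwheel '[{"hand":-0.6,"dx":0,"dy":0,"dz":0,"wx":0,"wy":0,"wz":0},{"hand":-0.4,"dx":0,"dy":0,"dz":0,"wx":0,"wy":0,"wz":0},{"hand":0,"dx":0,"dy":0,"dz":0,"wx":0,"wy":0,"wz":0},{"hand":0.5,"dx":0,"dy":0,"dz":0,"wx":0,"wy":0,"wz":0},{"hand":1,"dx":0,"dy":0,"dz":0,"wx":0,"wy":0,"wz":0},{"hand":1,"dx":0,"dy":0,"dz":0,"wx":0,"wy":0,"wz":0},{"hand":1,"dx":0,"dy":0,"dz":0,"wx":0,"wy":0,"wz":0},{"hand":1,"dx":0,"dy":0,"dz":0,"wx":0,"wy":0,"wz":0}]'
python3 -c '
from h import *
wshot("w15")'
```

```text
time_s: 21.15
position: [0.4855, -0.2841, 0.0261]
tcp_rot: [[0.909, -0.302, 0.288], [-0.288, -0.953, -0.089], [0.301, -0.002, -0.954]]
force: [0.1, -0.3, -0.2]
opening: 0.754
```

View pics/w15.png

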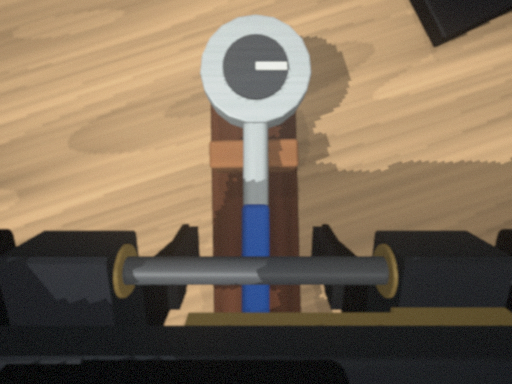

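```bash
python3 -m handwheel '[{"hand":1,"dx":0,"dy":0,"dz":1,"wx":0,"wy":0,"wz":0},{"hand":1,"dx":0,"dy":0,"dz":3,"wx":0,"wy":0,"wz":0},{"hand":1,"dx":0,"dy":0,"dz":4,"wx":0,"wy":0,"wz":0},{"hand":1,"dx":0,"dy":0,"dz":4,"wx":0.03,"wy":0.1,"wz":0},{"hand":1,"dx":-0.5,"dy":0,"dz":4,"wx":0.03,"wy":0.1,"wz":0},{"hand":1,"dx":-1,"dy":0.3,"dz":3,"wx":0.03,"wy":0.095,"wz":0},{"hand":1,"dx":-1,"dy":0.3,"dz":1,"wx":0,"wy":0,"wz":0},{"hand":1,"dx":0,"dy":0,"dz":0,"wx":0,"wy":0,"wz":0},{"hand":1,"dx":0,"dy":0,"dz":0,"wx":0,"wy":0,"wz":0}]'
python3 - <<'E'
from h import *
s,im,d,C=wshot('w16'); print(s['position'],yaw(s),s['force'])
i2,d2=vision.capture('side'); save('side4',i2)
i2,d2=vision.capture('scene'); save('scene4',i2)
E
```

```text
time_s: 22.1
position: [0.4601, -0.276, 0.2193]
tcp_rot: [[0.954, -0.3, 0.01], [-0.3, -0.954, 0.002], [0.009, -0.005, -1.0]]
force: [-0.2, -0.1, 0.2]
opening: 1.005
[ 0.46007713 -0.27596553  0.21925826] -17.485524776413765 [-0.18299988 -0.07542592  0.21472254]
```

View pics/w16.png

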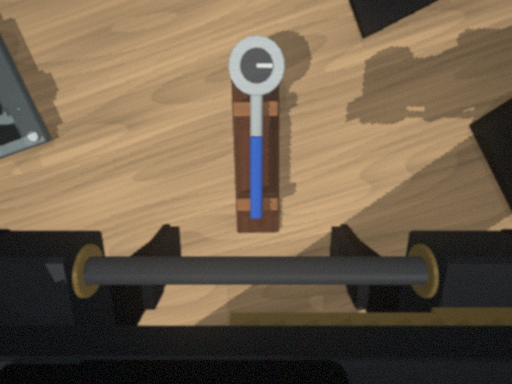

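View pics/side4.png

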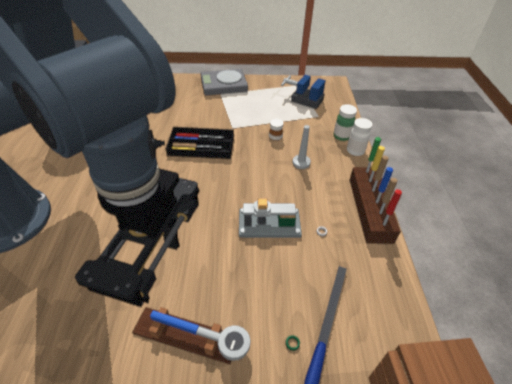

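View pics/scene4.png

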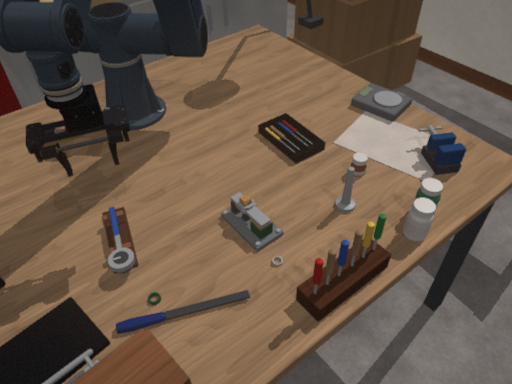

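The wrench lies as before. I'll check it against the first measurement and look at the screw's final angle from above.

```bash
python3 - <<'E'
from wr import wrench
from hd import *
im,d,C=wload('w16'); wrench(im,C,.052,(225,120,290,228)); head2(im,C,.052,256.5,65.5,28)
im,d,C=wload('w2'); wrench(im,C,.052,(225,120,290,228)); head2(im,C,.052,253.7,65.5,28)
E
python3 -m handwheel '[{"hand":1,"dx":0.5,"dy":1.5,"dz":0,"wx":0,"wy":0,"wz":0},{"hand":1,"dx":1.2,"dy":4,"dz":0,"wx":0,"wy":0,"wz":0},{"hand":1,"dx":1.2,"dy":4,"dz":0,"wx":0,"wy":0,"wz":0},{"hand":1,"dx":1.2,"dy":4,"dz":0,"wx":0,"wy":0,"wz":0},{"hand":1,"dx":1.2,"dy":4,"dz":0,"wx":0,"wy":0,"wz":0},{"hand":1,"dx":1.2,"dy":4,"dz":0,"wx":0,"wy":0,"wz":0},{"hand":1,"dx":1,"dy":3,"dz":0,"wx":0,"wy":0,"wz":0},{"hand":1,"dx":0,"dy":0,"dz":0,"wx":0,"wy":0,"wz":0},{"hand":1,"dx":0,"dy":0,"dz":0,"wx":0,"wy":0,"wz":0}]'
python3 - <<'E'
from sc import *
s,im,d,C=wshot('w17'); screw(im,C)
E
```

```text
grip [ 0.4639 -0.2758] 162.93 len 0.0923 w 0.0128
head [ 0.5717 -0.3104] 0.0275
px 256.5 67.5 mark n 73 dist 0.0072 ang by centroid -88.9 by axis -109.0
grip [ 0.4626 -0.2755] 162.37 len 0.0909 w 0.0126
head [ 0.5711 -0.3096] 0.0282
px 253.4 66.8 mark n 74 dist 0.0071 ang by centroid -52.0 by axis -62.3
time_s: 23.15
position: [0.5362, -0.031, 0.2202]
tcp_rot: [[0.955, -0.298, 0.01], [-0.298, -0.955, -0.0], [0.01, -0.003, -1.0]]
force: [-0.3, 0.2, 1.0]
opening: 1.002
comp [188, 92, 27, 26, 454] [200.5 104.4] V [152.3  192.25 200.   204.   208.  ] 178.0
all [628.9  -3.4] [19.9 20.1] 1.6
bright [628.9  -2.7] [18.4 18.5] 0.0
```

View pics/w17.png

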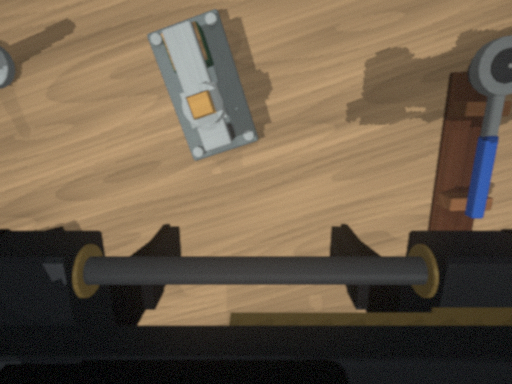

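The square sits at about -89°, which is its angle at the bite after springing back, so lifting the wrench did not turn it. The wrench is within about 1.5 mm and 0.6° of where it lay.

```bash
python3 -c '
from rig import hand_in
print(hand_in())'
```

```text
the job is handed in; nothing more can be done
None
```

The wax blank is clamped firmly and the wrench is back on its rest. I handed the job in at about 23 s.

**Tightening:** I pushed the socket fully home over the square and ran the screw down in two clockwise strokes with one slipping return. It bit after roughly 110° of turning. I stopped about 15° past the bite at a steady 0.78 N m. Single readings scattered by about 0.1 N m, and the highest was 0.90. I then swung back until the torque was near zero and lifted the wrench off.

**One fault:** as the socket came off, the wrench pitched about 18° head-down in the fingers. I tilted the tool to level the wrench before setting it down.

**Last checks:**
- **Wrench:** it lies within about 1.5 mm and 0.6° of where it started. Its dial mark points a different way, because the socket turned.
- **Screw:** the square is at the angle where it bit, so lifting the wrench off did not turn it back.
- **Other things on the bench:** they look undisturbed in the last side and scene pictures. I compared these by eye only.

No check failed or disagreed.

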